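# Pack the onyx candle and latch the transport case

## Robot

A 7-joint arm with a two-finger parallel gripper is mounted at the origin on the work surface. World frame = base frame: x ahead of the robot, y to its left, z up, the work surface at z = 0. Lengths are in m, angles in rad, forces in N, time in s.
With the tool pointing down it reaches from about 0.425 to 0.875 m from the base axis. Payload 4.7 kg.
Tool frame: the origin (TCP) lies at the very end of the fingers, on their centre line; the grasp point (between the pads) lies 19 mm behind it; z points along the fingers, y is the direction in which the jaws open and shut (so a half turn about z gives the same grasp; the last joint's range is limited). The gripper opens to 87 mm and grips with 3 to 60 N. Pads are 19 mm wide; open, the fingers measure 117 mm over their backs; the gripper's body (75 mm by 190 mm) begins 51 mm behind the grasp point.
Start: joints at [1.326, 0.321, -0.07, 1.45, 0.023, 1.371, -0.057], TCP at [0.166, -0.628, 0.223] pointing down, gripper open.
Joint ranges: [-2.86, 2.86], [-0.3, 2.09], [-1.38, 1.24], [0.06, 2.45], [-1.56, 4.7], [0.09, 2.05], [-2.69, 2.69]. Speed limits (rad/s): [2.57, 2.57, 3.14, 3.14, 3.14, 3.14, 3.14].

## Interface

Orientations are given as a rotation vector (axis times angle).
In Python, from plant import env gives the robot as it stands.
- The arm moves only by the tool servo_tool, never from a script. Its argument "steps" is a list that holds one entry, the list of rows, each a list of 4 numbers: the shift along the tool's x, y, z in m, then the turn about the tool's z in degrees. A call has 1 to 5 rows; each row shifts and turns the commanded pose from where the row before left it, along the tool's axes as they then stand; what a row does not reach is not made up. A row lasts 1/10 s, in which the tool goes at most 50 mm and 8.59 degrees, less where a joint would pass 70% of its speed; a pose out of reach is approached as far as the arm can. A call with a gripper value outside its range is refused whole. "grip" is the opening, from 0 (shut) to 1 (fully open), set as the call begins (left out, the last holds). The fingers move at their own pace and stop on an object; "force" is the grip in N (left out, the last holds). Time passes only in rows, so rows that do not move let the fingers close. It gives the time, the measured TCP pose, the force and the opening at its end, in the units of the state.
- env.read_state(): the state, without advancing time (a new reading comes with each control period).
- env.capture(name): name is "side" or "top"; returns a dict with "image" (480x640x3 uint8, red, green, blue), "depth" (480x640 float32, m along the optical axis (not along the pixel's ray), 0 where there is no reading), "fx", "fy", "cx", "cy" (pixels), "rvec" (rotation vector, rad) and "tvec" (3), from world to camera coordinates, as OpenCV has them. Camera axes: x right, y down, z forward; pixel columns grow to the right and rows downward; lengths in m; the calibration is good to about 2 mm. A picture is of the moment at which its call begins.
- env.sign_off(): hands the job in, once; it reports no verdict.
Trained networks look in a picture, given as the dict that the camera call returned (one of the last four; its "shot" number tells which), for a name from the list of things; names that differ only in an ending like _2 or _b are one class to them, and where a whole thing is asked for, a point or a joint stands for the part that bears it (a point fixed in the world has none). Each returns a list of dicts, best first, with "p" (0 to 1); they miss things now and then, are a little off and sometimes report something else, mostly with a low value. They report only what shows in the picture. A call takes as long as a camera call.
- env.spot_in(label, picture): "bbox" ([left, top, right, bottom] in pixels, round what is visible of it).
The state is a dict: "t": time; "joint_positions": joint angles; "joint_velocities": joint speeds; "joint_efforts": joint torques, N m; "position": TCP position; "tool_rot": TCP orientation; "force": force on the tool from outside, world axes, zero at the start; "torque": the same for the moment, N m; "finger_gap": opening from 0.0 (shut) to 1.0 (fully open).
Only numpy, scipy, OpenCV 4.12 (cv2) and the standard library are available. Lean on these libraries where they do the work, as an engineer would, in place of code of your own. Each camera call takes 0.05 s, during which the arm holds its last target. There are 200 camera calls.

## Task

Pack the ivory onyx candle for delivery: set it gently down, upright, in the empty foam pocket of the transport case, let go of it, and then lower the lid fully shut without letting it slam. Then swing the wire bail of the draw latch up and over the keeper on the lid's front, so that its bar lies behind the keeper's lip, and press the latch lever down past centre until it lies flat against the case. Leave the other stone pieces, the one already packed included, as they stand.

Things in the scene. Friction and masses are not known exactly. Their poses are not given: they have to be found in the camera images.
- candle_mid (a point): The candle to pack: ivory (pale cream) onyx goblet, loose, upright on the counter right of the case; 80 mm high, about 340 g; straight-sided bowl of 60 mm diameter from 27 mm up to the rim, foot 46 mm wide, narrower waist, white wax and wick on top. The point is on its axis, half-way up (40 mm above its underside), z up.
- pocket (a point): Centre of the floor of the empty square foam pocket, 24 mm above the counter, axes as the case's: 70 mm wide, 36 mm deep (foam top 60 mm above the counter), so a candle has 5 mm to spare on each side and stands 44 mm above the foam. The other pocket, 100 mm off towards the case's +y, holds a pink candle; the side wall is 74 mm off towards -y.
- case: Dark blue hard transport case, fixed, 170 mm deep (x), 260 mm wide (y), 130 mm high when shut (bottom part 85 mm, lid 45 mm). Origin: centre of its underside, on the counter. z is up; its -x side is the front, which looks to the robot's right and carries the latch; the lid is hinged at the back (+x).
- lid (a joint): Lid angle: 0 fully shut, grows as the front edge rises; starts at 1.05 to 1.25 rad, leaning over the back of the pockets. A friction hinge: the lid stays at any angle; pushing it shut takes some 3 to 5 N near the front edge.
- lid_hinge (a point): Middle of the lid's hinge line, which runs along the case's y, 85 mm above the counter in the plane of the case's back face; fixed.
- lid_edge (a point): Middle of the lid's outer top front edge, moving with the lid: 170 mm from the hinge along the lid and 45 mm out from its rim plane. The point's x runs along the lid from front to hinge, its z is the outward normal of the lid's flat top face. A black carrying handle 14 mm high crosses the middle of that face, 74 to 96 mm from the hinge.
- latch_lever (a joint): Lever angle about its pin: 0 pressed home, flat along the front, pointing down; 1.57 level, straight out; 2.1 its stop, up and out. Starts raised (1.75 to 2.05), stays where left, about 1 N at the tip to move. With the bail hooked the last 0.9 rad draw its springs (about 4 N at the tip); past centre, near 0.22 rad, the bail pulls it home.
- lever_pin (a point): Middle of the lever's pin, along the case's y: fixed, 58 mm above the counter, mid-width of the case, 16 mm in front of its front face. The steel lever is a plate 22 mm wide, 4 mm thick, with a red stripe on the side to press, and a small thumb lip at its end, bent some 6 mm to that side. With the lid shut above it a gripper needs to lean outwards to press the lever home.
- lever_tip (a point): Tip of the lever before its thumb lip, 46 mm from the pin, mid-thickness, moving with it in an arc in the case's x-z plane. The point's -z points from pin to tip; its -x is the side to press (looks up while the lever sticks out, away from the case when it is home).
- latch_bail (a joint): Bail angle about its pivot on the lever (12 mm from the pin towards the tip): 0 latched, grows as the bail swings away from the lid, to a stop at 3.0 rad. Swings freely: it starts flopped out near that stop, along the lever. Pushed up past upright (bar nearer the case than its pivot) it falls against the keeper's plate and rests there above the lip.
- bail_mid (a point): Middle of the bail's cross-bar, moving with it. The bail is a steel wire loop 40 mm wide (along the case's y) straddling the lever, its bar 5 mm thick and 50.5 mm from its pivot; springs in its arms let it stretch up to 6 mm. The point's -z points from bar to pivot. As the lever is pressed down the resting bar slides down the plate into the keeper.
- keeper_seat (a point): Where the middle of the bail's bar lies once drawn down in the keeper, a steel hook 22 mm wide on the lid's front; moves with the lid (shut: 98 mm above the counter, 7 mm before the front face; axes then as the case's). Its plate is 4 mm behind this point, the lip's inner face 2.5 mm in front; the lip is 3 mm thick, its top 5 mm above this point.
- packed_mid (a point): The pale pink stone candle already packed in the other pocket, same shape and size as the ivory one; this point is its centre. To be left alone.
- pink_mid (a point): A dark pink stone candle, same shape and size, loose on the counter right of the case; its centre, 40 mm up. To be left alone.
- vase_mid (a point): A green stone bud vase, 95 mm high, 66 mm in diameter, loose on the counter right of the case; its centre, 47.5 mm up. To be left alone.

How it is judged:
On the way, in this order (a step that is already met when the one before it is completed fails the run):
1. the ivory candle stands upright in the empty pocket, let go, with the lid still open (x of candle_mid in the frame of pocket between -0.01 and 0.01 m and y of candle_mid in the frame of pocket between -0.01 and 0.01 m and z of candle_mid in the frame of pocket between 0.034 and 0.046 m and angle between candle_mid's own z axis and vertical below 0.12 rad and contact force between the fingers and candle below 0.2 N and value of joint lid above 0.5 rad), for 0.2 s.
2. the lid is fully shut over the packed candle (value of joint lid below 0.02 rad and x of candle_mid in the frame of pocket between -0.01 and 0.01 m and y of candle_mid in the frame of pocket between -0.01 and 0.01 m and z of candle_mid in the frame of pocket between 0.034 and 0.046 m and angle between candle_mid's own z axis and vertical below 0.12 rad), for 0.2 s.
3. the bail's bar is over the keeper, behind its lip, with the lever still raised and the lid shut (value of joint lid below 0.02 rad and x of bail_mid in the frame of keeper_seat above -0.0035 m and z of bail_mid in the frame of keeper_seat between -0.004 and 0.018 m and value of joint latch_lever above 0.5 rad), for 0.2 s.
4. the lever is pressed flat with the bail's bar drawn down in the keeper (value of joint lid below 0.02 rad and value of joint latch_lever below 0.08 rad and x of bail_mid in the frame of keeper_seat above -0.0035 m and z of bail_mid in the frame of keeper_seat between -0.003 and 0.003 m), for 0.2 s.
At the end, for the whole second after the job is handed in: Candle upright (7 deg) and at rest on the empty pocket's floor within 10 mm of its centre, lid shut (under 0.02 rad), latch lever flat (under 0.08 rad), the bail's bar behind the keeper's lip and within 3 mm of its seat (all of step 4 and x of candle_mid in the frame of pocket between -0.01 and 0.01 m and y of candle_mid in the frame of pocket between -0.01 and 0.01 m and z of candle_mid in the frame of pocket between 0.034 and 0.046 m and angle between candle_mid's own z axis and vertical below 0.12 rad and linear speed of candle below 0.02 m/s); the robot touches nothing.
It fails at once if the candle already packed is pushed more than 20 mm or tipped (distance of packed_mid from where it was at the start of the episode above 0.02 m or angle between packed_mid's own z axis and vertical above 0.25 rad).
It fails at once if the pink candle on the counter is pushed more than 30 mm or tipped (distance of pink_mid from where it was at the start of the episode above 0.03 m or angle between pink_mid's own z axis and vertical above 0.35 rad).
It fails at once if the green vase is pushed more than 30 mm or tipped (distance of vase_mid from where it was at the start of the episode above 0.03 m or angle between vase_mid's own z axis and vertical above 0.35 rad).
It fails at once if the ivory candle is dropped or rammed into the case (over 60 N) (contact force between candle and case above 60 N).
It fails at once if the lid slams (falls shut faster than 3 rad/s, 0.5 m/s at its edge) (velocity of joint lid below -3 rad/s).
It also fails if it takes over 64 s, if anything falls off the work surface, if the arm or the gripper's body presses on something with over 40 N, if the wrist force passes 120 N, or if a joint passes its speed limit or range.

## Working session

There is one attempt and no reset: what is moved stays moved. The work goes in short steps, Python scripts to look and compute and a tool call to move; the robot and the scene stay as the last step left them, time stands still between calls to the robot, and variables do not carry over. Pictures are saved under pics/ and viewed, about 8 in all and at most 12, crops included, and the job is handed in when it is done.

Besides the shell and the picture viewer there is one more tool, called as name(argument=value, ...), one argument or row to a line, values as JSON. servo_tool: Moves the arm, as the interface text tells. Its arguments: {"type":"object","properties":{"steps":{"type":"array","items":{"type":"array","items":{"type":"array","items":{"type":"number"}}}},"grip":{"type":"number"},"force":{"type":"number"}},"required":["steps"]}

```bash
mkdir -p pics; cat > h.py <<'E'
import numpy as np, cv2
from plant import env
from scipy.spatial.transform import Rotation as R
def pts(c):
    d=c["depth"];v,u=np.indices(d.shape)
    P=np.stack([(u-c["cx"])/c["fx"]*d,(v-c["cy"])/c["fy"]*d,d],-1)
    Rm=R.from_rotvec(c["rvec"]).as_matrix()
    W=(P-np.array(c["tvec"]))@Rm
    W[d==0]=np.nan
    return W
def proj(c,p):
    return cv2.projectPoints(np.array(p,float).reshape(-1,3),np.array(c["rvec"],float),np.array(c["tvec"],float),np.array([[c["fx"],0,c["cx"]],[0,c["fy"],c["cy"]],[0,0,1.]]),None)[0].reshape(-1,2)
def save(c,n,box=None,k=1):
    im=c["image"][:,:,::-1]
    if box: l,t,r,b=box; im=im[t:b,l:r]
    cv2.imwrite("pics/"+n,cv2.resize(im,None,fx=k,fy=k,interpolation=cv2.INTER_CUBIC))
E
python3 - <<'E'
from h import *
np.set_printoptions(precision=4,suppress=True)
ims=[]
for n in("side","top"):
    c=env.capture(n);W=pts(c);np.savez(n+"0.npz",W=W,im=c["image"],**{k:np.array(c[k]) for k in("fx","fy","cx","cy","rvec","tvec")})
    ims.append(c["image"])
    Rm=R.from_rotvec(c["rvec"]).as_matrix();print(n,"cam",-Rm.T@np.array(c["tvec"]),"fwd",Rm[2],c["fx"])
    for l in["candle_mid","case","lid","latch_lever","latch_bail","keeper_seat","packed_mid","pink_mid","vase_mid"]:
        for o in env.spot_in(l,c)[:2]:
            b=np.array(o["bbox"]).astype(int);w=W[b[1]:b[3]+1,b[0]:b[2]+1].reshape(-1,3)
            m=W[(b[1]+b[3])//2,(b[0]+b[2])//2]
            print(l,round(o["p"],2),b,m)
cv2.imwrite("pics/a.png",ims[0][:,:,::-1]);cv2.imwrite("pics/b.png",ims[1][:,:,::-1])
print(env.read_state())
E
```

```text
side cam [0.8211 0.3595 0.7704] fwd [-0.3165 -0.5128 -0.7981] 533.9308028816956
candle_mid 0.63 [224 192 262 242] [ 0.6221 -0.1903  0.0791]
case 0.58 [277 234 524 477] [0.6234 0.2036 0.2565]
lid 0.58 [328 239 525 480] [0.5902 0.213  0.2246]
latch_lever 0.76 [311 267 347 315] [0.5779 0.005  0.0707]
latch_lever 0.25 [276 238 524 480] [0.6256 0.2067 0.255 ]
latch_bail 0.8 [310 270 345 315] [0.5811 0.0044 0.0698]
latch_bail 0.58 [249 115 278 167] [ 0.4962 -0.3499  0.0638]
keeper_seat 0.88 [330 238 525 478] [0.5883 0.2126 0.2242]
keeper_seat 0.21 [249 119 279 167] [ 0.4954 -0.348   0.0597]
packed_mid 0.54 [388 299 407 318] [0.5249 0.099  0.1065]
pink_mid 0.73 [309 159 342 208] [ 0.4635 -0.1814  0.0777]
pink_mid 0.68 [276 235 524 480] [0.6237 0.2045 0.2537]
vase_mid 0.69 [250 114 281 167] [ 0.4925 -0.3482  0.0659]
top cam [ 0.411  -0.0771  0.9128] fwd [ 0.12    0.0091 -0.9927] 528.6774830500019
candle_mid 0.59 [267 184 294 213] [0.5843 0.003  0.0696]
case 0.7 [ 97  89 297 301] [0.5979 0.1504 0.022 ]
case 0.54 [ 98  91 164 300] [0.5486 0.1756 0.2531]
lid 0.75 [101  90 161 297] [0.5511 0.175
[... 276 characters left out ...]
] [0.5494 0.1749 0.2552]
packed_mid 0.88 [189 218 232 261] [nan nan nan]
pink_mid 0.63 [ 97  90 160 299] [0.5497 0.1792 0.2538]
vase_mid 0.94 [479 244 526 280] [ 0.4843 -0.3547  0.0664]
{'t': 1.0, 'joint_positions': array([ 1.3261,  0.3209, -0.0701,  1.4505,  0.0226,  1.3708, -0.0569]), 'joint_velocities': array([-0.0018, -0.0004, -0.0005, -0.0015,  0.001 ,  0.0009, -0.0008]), 'joint_efforts': array([  0.0001, -49.1107,  -0.403 , -31.2772,  -0.0637,   0.0335,
         0.    ]), 'position': array([ 0.1663, -0.6284,  0.2226]), 'tool_rot': array([3.1152, 0.4054, 0.    ]), 'force': array([-0.6126, -0.3685, -0.2063]), 'torque': array([ 0.0035,  0.0275, -0.036 ]), 'finger_gap': 0.9967834088347667}
```

View pics/a.png

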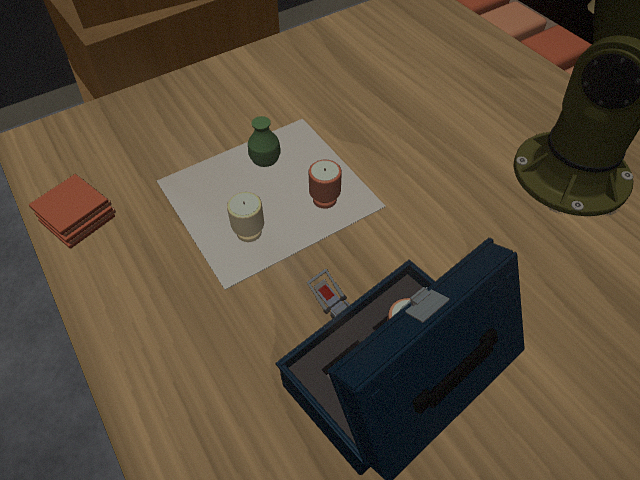

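View pics/b.png

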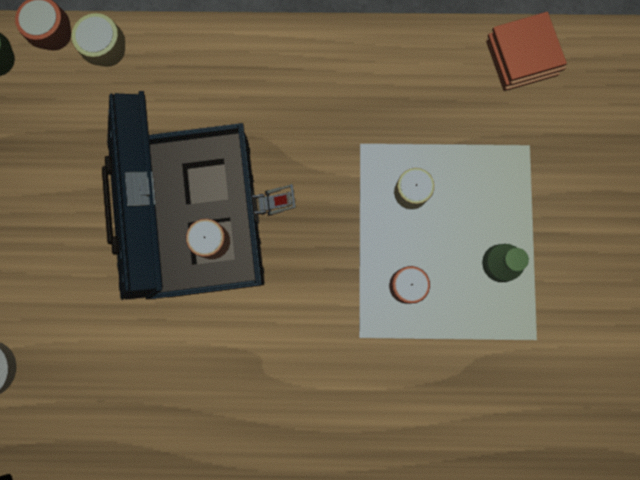

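```bash
cat > m.py <<'E'
from h import *
from scipy.optimize import least_squares
np.set_printoptions(precision=4,suppress=True)
S=dict(np.load("side0.npz"));T=dict(np.load("top0.npz"))
def circ(P):
    f=lambda q:np.hypot(P[:,0]-q[0],P[:,1]-q[1])-q[2]
    r=least_squares(f,[*P[:,:2].mean(0),.03],loss="soft_l1",f_scale=.001);return r.x
# tops of loose things: band of heights
for n,c in(("candle",(.625,-.19)),("pink",(.465,-.185)),("vase",(.49,-.35))):
    for nm,D in(("side",S),("top",T)):
        W=D["W"].reshape(-1,3);m=(np.hypot(W[:,0]-c[0],W[:,1]-c[1])<.06)&(W[:,2]>.01)
        P=W[m];zt=np.percentile(P[:,2],[50,90,98]);Q=P[P[:,2]>zt[1]-.012]
        (x,y),rad=cv2.minEnclosingCircle(Q[:,:2].astype(np.float32))
        print(n,nm,len(P),"z",zt,"top med",np.median(Q,0),"encl",x,y,rad,"fit",circ(P[(P[:,2]>.03)&(P[:,2]<.075)]) if n!="vase" else "")
W=T["W"]
# rim, foam, pocket floor
for a,b in((.078,.095),(.052,.068),(.017,.032)):
    m=(W[...,2]>a)&(W[...,2]<b)&(W[...,1]>.0)&(W[...,1]<.25)&(W[...,0]>.38)&(W[...,0]<.74)
    mm=cv2.morphologyEx(m.astype(np.uint8),cv2.MORPH_OPEN,np.ones((2,2)))
    n,L,st,_=cv2.connectedComponentsWithStats(mm)
    for i in range(1,n):
        if st[i,4]>60:
            P=W[L==i];r=cv2.minAreaRect(P[:,:2].astype(np.float32));print(a,st[i],"z",np.median(P[:,2]),r)
E
python3 m.py
```

```text
candle side 1387 z [0.078  0.0816 0.0828] top med [ 0.6096 -0.2094  0.0802] encl 0.6087853312492371 -0.21352137625217438 0.030928077176213264 fit [ 0.6074 -0.2154  0.0297]
candle top 1236 z [0.0789 0.0811 0.0822] top med [ 0.6043 -0.2149  0.0792] encl 0.6052311658859253 -0.21594327688217163 0.030168762430548668 fit [ 0.6051 -0.2166  0.0295]
pink side 1266 z [0.0763 0.0816 0.0828] top med [ 0.4516 -0.2006  0.0803] encl 0.4491412937641144 -0.20613810420036316 0.031750865280628204 fit [ 0.4482 -0.2061  0.0295]
pink top 1230 z [0.0792 0.0813 0.0826] top med [ 0.4454 -0.2069  0.0794] encl 0.4459536671638489 -0.20781032741069794 0.030033254995942116 fit [ 0.446  -0.2079  0.0297]
vase side 1170 z [0.0546 0.0948 0.0968] top med [ 0.4902 -0.3638  0.0948] encl 0.49047592282295227 -0.36875176429748535 0.020560232922434807 fit 
vase top 1392 z [0.0592 0.0947 0.0962] top med [ 0.4866 -0.3689  0.094 ] encl 0.48677870631217957 -0.3690063953399658 0.018539762124419212 fit 
0.078 [ 151  125  112  176 2087] z nan ((0.5381836295127869, 0.07555681467056274), (0.1660252809524536, 0.3445952832698822), 64.72478485107422)
0.052 [  151   133   105   160 10025] z nan ((0.5618270039558411, 0.13000191748142242), (0.25204208493232727, 0.14728163182735443), 8.836207389831543)
0.052 [254 192  27  25 392] z nan ((0.5810951590538025, 0.02583358995616436), (0.049082666635513306, 0.043572310358285904), 8.014988899230957)
0.017 [ 188  165   42   40 1391] z nan ((0.6108802556991577, 0.12764815986156464), (0.07137960940599442, 0.06992869824171066), 10.236385345458984)
0.017 [197 222  39  44 379] z nan ((0.5059158802032471, 0.1175672858953476), (0.07165729254484177, 0.06967207789421082), 20.24676513671875)
```

```bash
cat > m2.py <<'E'
from h import *
np.set_printoptions(precision=4,suppress=True)
S=dict(np.load("side0.npz"));T=dict(np.load("top0.npz"))
pk=np.array([.6109,.1276])
best=None
def axes(psi): # psi: yaw of case about z relative to x=+world y
    a=np.pi/2+psi;return np.array([np.cos(a),np.sin(a)]),np.array([-np.sin(a),np.cos(a)])
for nm,D in(("top",T),("side",S)):
    W=D["W"].reshape(-1,3);W=W[np.isfinite(W[:,0])]
    m=(W[:,2]>.0815)&(W[:,2]<.0885)&(np.abs(W[:,0]-.56)<.17)&(W[:,1]>.03)&(W[:,1]<.21)
    P=W[m][:,:2]
    for psi in np.radians(np.arange(0,14,1)):
        ex,ey=axes(psi);u=(P-pk)@ex;v=(P-pk)@ey
        h,e=np.histogram(u,np.arange(-.14,.14,.002));k=h.max();i=h.argmax()
        h2,e2=np.histogram(v,np.arange(-.12,.22,.002));j=h2.argmax()
        print(nm,round(np.degrees(psi)),k,round(e[i],3),h2.max(),round(e2[j],3),end=" | ")
    print(len(P))
ex,ey=axes(np.radians(8))
# fine: front rim outer edge by v bins
W=T["W"].reshape(-1,3);m=(W[:,2]>.0815)&(W[:,2]<.0885)&(np.abs(W[:,0]-.56)<.17)&(W[:,1]>.03)&(W[:,1]<.21)
P=W[m][:,:2];u=(P-pk)@ex;v=(P-pk)@ey
for a in np.arange(-.07,.18,.02):
    s=(v>a)&(v<a+.02)&(u<-.04)
    if s.sum()>5:print(round(a+.01,3),s.sum(),np.percentile(u[s],[2,50,98]))
print("side rims");
for a in np.arange(-.08,.06,.02):
    s=(u>a)&(u<a+.02)
    for q in(s&(v<-.05),s&(v>.1)):
        if q.sum()>3:print(round(a+.01,3),q.sum(),np.percentile(v[q],[2,50,98]))
E
python3 m2.py
```

```text
top 0 53 -0.082 57 0.174 | top 1 67 -0.078 79 0.174 | top 2 80 -0.08 66 0.174 | top 3 81 -0.08 80 0.176 | top 4 93 -0.078 92 0.174 | top 5 123 -0.072 116 0.174 | top 6 162 -0.072 122 0.174 | top 7 182 -0.074 130 0.174 | top 8 202 -0.072 133 0.174 | top 9 190 -0.07 134 0.174 | top 10 170 -0.07 132 0.174 | top 11 122 -0.07 120 0.174 | top 12 95 -0.068 100 0.172 | top 13 79 -0.066 83 0.172 | 1739
side 0 72 -0.064 91 -0.08 | side 1 81 -0.064 102 -0.08 | side 2 89 -0.068 117 -0.082 | side 3 106 -0.068 134 -0.084 | side 4 134 -0.068 151 -0.084 | side 5 159 -0.07 171 -0.084 | side 6 204 -0.07 174 -0.084 | side 7 239 -0.068 175 -0.084 | side 8 237 -0.068 187 -0.084 | side 9 229 -0.068 178 -0.084 | side 10 224 -0.068 175 -0.084 | side 11 155 -0.07 172 -0.084 | side 12 127 -0.07 145 -0.086 | side 13 113 -0.072 126 -0.084 | 1905
-0.06 57 [-0.0754 -0.0708 -0.0668]
-0.04 61 [-0.0751 -0.071  -0.0667]
-0.02 64 [-0.0755 -0.0709 -0.0669]
0.0 56 [-0.0753 -0.0707 -0.0667]
0.02 61 [-0.0754 -0.0707 -0.0666]
0.04 51 [-0.075  -0.0705 -0.0668]
0.06 63 [-0.0751 -0.0706 -0.0669]
0.08 56 [-0.0752 -0.0703 -0.0667]
0.1 58 [-0.075  -0.0703 -0.067 ]
0.12 61 [-0.0751 -0.0708 -0.0666]
0.14 60 [-0.0755 -0.0708 -0.0668]
0.16 67 [-0.0748 -0.071  -0.0666]
0.18 110 [-0.0736 -0.058  -0.0408]
side rims
-0.07 119 [-0.0846 -0.071  -0.0503]
-0.07 263 [0.1023 0.1432 0.1789]
-0.05 56 [-0.0852 -0.0797 -0.0761]
-0.05 62 [0.1719 0.1757 0.1799]
-0.03 57 [-0.0846 -0.0799 -0.076 ]
-0.03 74 [0.1041 0.175  0.1803]
-0.01 54 [-0.0842 -0.0801 -0.0762]
-0.01 86 [0.1209 0.1751 0.1803]
0.01 62 [-0.0848 -0.0796 -0.0762]
0.01 72 [0.1716 0.1761 0.1803]
0.03 52 [-0.0848 -0.0796 -0.076 ]
0.03 66 [0.1719 0.1757 0.1802]
0.05 56 [-0.085  -0.0798 -0.076 ]
0.05 67 [0.1717 0.1758 0.1801]
0.07 34 [-0.0849 -0.0796 -0.0763]
0.07 65 [0.1717 0.1756 0.1801]
```

```bash
cat >> h.py <<'E'
PSI=np.radians(8);EX=np.array([-np.sin(PSI),np.cos(PSI),0]);EY=np.array([-np.cos(PSI),-np.sin(PSI),0]);EZ=np.array([0,0,1.])
C0=np.array([.5615,.1312,0]);A=np.stack([EX,EY,EZ])
def tocase(W): return (W-C0)@A.T
def toworld(q): return np.asarray(q)@A+C0
E
cat > m3.py <<'E'
from h import *
np.set_printoptions(precision=4,suppress=True)
for nm in("top","side"):
    D=dict(np.load(nm+"0.npz"));Q=tocase(D["W"]);V=Q[np.isfinite(Q[...,0])]
    m=(V[:,2]>.11)&(V[:,0]<.2)&(V[:,0]>-.06)&(abs(V[:,1])<.135)
    P=V[m]
    # lid outer/front face: extremes
    for y0 in(-.1,-.05,.05,.1):
        s=P[abs(P[:,1]-y0)<.012];i=s[:,2].argsort()[-15:];j=s[:,0].argsort()[:15]
        print(nm,"lid y",y0,"highest",np.median(s[i],0),"front-most",np.median(s[j],0))
    # front top face of lid normal: PCA on pts
    for lo,hi in((.13,.2),):
        s=P[(P[:,2]>lo)&(P[:,2]<hi)&(abs(P[:,1])>.06)]
        print("zz",len(s))
        if len(s)>50:
            f=np.polyfit(s[:,2],s[:,0],1);print("x vs z",f,"theta",np.arctan2(1,-f[0]))
    m=(V[:,0]<-.09)&(V[:,0]>-.2)&(abs(V[:,1])<.04)&(V[:,2]>.02)
    P=V[m];print("latch",len(P),P.min(0),P.max(0))
    h=P[np.argsort(P[:,0])]
    for k in np.array_split(h,8):print(np.median(k,0),len(k),k[:,1].min(),k[:,1].max())
    # red stripe
    im=D["im"].astype(int);r=(im[...,0]>110)&(im[...,1]<70)&(im[...,2]<70)&(Q[...,0]<-.09)&(Q[...,0]>-.2)&(abs(Q[...,1])<.05)
    print("red",r.sum(),Q[r].min(0) if r.any() else"",Q[r].max(0) if r.any() else "", np.median(Q[r],0))
E
python3 m3.py
```

```text
top lid y -0.1 highest [ 0.0584 -0.0953  0.2583] front-most [ 0.0204 -0.1006  0.2432]
top lid y -0.05 highest [ 0.059  -0.0506  0.2582] front-most [ 0.0203 -0.0444  0.2431]
top lid y 0.05 highest [0.0584 0.0546 0.2578] front-most [0.0204 0.0502 0.2414]
top lid y 0.1 highest [0.0586 0.1018 0.2583] front-most [0.0205 0.1015 0.2415]
zz 403
x vs z [-0.2426  0.1342] theta 1.3328398409230748
latch 773 [-0.1546 -0.0218  0.0492] [-0.0901  0.0199  0.0935]
[-0.1515 -0.0008  0.0903] 97 -0.020884633683288162 0.018957566609017033
[-0.1428  0.0004  0.0753] 97 -0.020067015241702568 0.01893303467476958
[-0.1339 -0.0007  0.071 ] 97 -0.01970078492629564 0.019944680542410827
[-0.1262 -0.0003  0.0693] 97 -0.021831218098547604 0.01989938648539853
[-0.1186 -0.0004  0.0659] 97 -0.02103021860349061 0.019489952754219622
[-0.1114  0.0001  0.0633] 96 -0.020484559791883798 0.01980021400437824
[-0.1037  0.0003  0.0615] 96 -0.02105733242628038 0.01935873210802332
[-0.0965 -0.0003  0.0621] 96 -0.017754065437179 0.016297316671235417
red 0   [nan nan nan]
side lid y -0.1 highest [ 0.0608 -0.0953  0.2592] front-most 
[... 346 characters left out ...]
.153  -0.0248  0.0558] [-0.0922  0.0182  0.0946]
[-0.1488 -0.0039  0.0912] 113 -0.022951151656701 0.016175048608273204
[-0.1409 -0.0046  0.0762] 113 -0.023207726384973485 0.01644940213758564
[-0.1327 -0.0046  0.0721] 113 -0.023581712855138243 0.017444702256825876
[-0.1251 -0.0037  0.0705] 113 -0.024658148836796207 0.01716723737376651
[-0.1183 -0.0047  0.0678] 112 -0.024359531542635312 0.017107910668208427
[-0.1114 -0.0045  0.0647] 112 -0.024840014623737427 0.01818468841481997
[-0.1055 -0.0041  0.0632] 112 -0.02406773812623146 0.017785559241040957
[-0.0962 -0.0047  0.0636] 112 -0.020851457019630412 0.011586386634392482
red 0   [nan nan nan]
  return _methods._mean(a, axis=axis, dtype=dtype,
  ret = um.true_divide(
```

servo_tool(
  steps=[
    [[0,0,0,0]],
  ],
)

```text
t: 1.1
position: [0.1663, -0.6284, 0.2226]
tool_rot: [3.115, 0.405, -0.0]
force: [0.6, -0.3, 0.1]
finger_gap: 1.002
```

```bash
cat > plan.py <<'E'
import sys
from h import *
def plan(tgt,az=None,pos=None,a0=None,v=.045,w=8.5,n=None):
    s=env.read_state();p=np.array(s["position"]) if pos is None else np.array(pos)
    M=R.from_rotvec(s["tool_rot"]).as_matrix()
    a=np.degrees(np.arctan2(M[1,0],M[0,0])) if a0 is None else a0
    d=np.array(tgt)-p;t=0 if az is None else (az-a+180)%360-180
    n=n or int(max(np.ceil(np.linalg.norm(d)/v),np.ceil(abs(t)/w),1))
    rows=[]
    for i in range(n):
        c,s_=np.cos(np.radians(a)),np.sin(np.radians(a));e=d/n
        rows.append([round(float(e[0]*c+e[1]*s_),4),round(float(e[0]*s_-e[1]*c),4),round(float(-e[2]),4),round(-t/n,2)]);a+=t/n
    print("from",p.round(4),"to",np.round(tgt,4),"az",round(a,1))
    for k in range(0,n,5):print(rows[k:k+5])
    return np.array(tgt),a
def st():
    s=env.read_state();M=R.from_rotvec(s["tool_rot"]).as_matrix();np.set_printoptions(precision=4,suppress=True)
    print("t",s["t"],"case",tocase(np.array(s["position"])),"az",np.degrees(np.arctan2(M[1,0],M[0,0])).round(2),"z",M[:,2],"F",np.array(s["force"]),"gap",s["finger_gap"],"q",s["joint_positions"])
E
python3 -c "
from plan import *
plan(toworld([-.02,-.06,.22]),98)"
```

```text
from [ 0.1663 -0.6284  0.2226] to [0.6237 0.1197 0.22  ] az 98.0
[[0.0317, -0.0303, 0.0001, np.float64(-4.16)], [0.0338, -0.0279, 0.0001, np.float64(-4.16)], [0.0357, -0.0254, 0.0001, np.float64(-4.16)], [0.0375, -0.0227, 0.0001, np.float64(-4.16)], [0.039, -0.02, 0.0001, np.float64(-4.16)]]
[[0.0404, -0.0171, 0.0001, np.float64(-4.16)], [0.0415, -0.0141, 0.0001, np.float64(-4.16)], [0.0424, -0.0111, 0.0001, np.float64(-4.16)], [0.0431, -0.008, 0.0001, np.float64(-4.16)], [0.0436, -0.0048, 0.0001, np.float64(-4.16)]]
[[0.0438, -0.0016, 0.0001, np.float64(-4.16)], [0.0438, 0.0015, 0.0001, np.float64(-4.16)], [0.0436, 0.0047, 0.0001, np.float64(-4.16)], [0.0431, 0.0079, 0.0001, np.float64(-4.16)], [0.0424, 0.011, 0.0001, np.float64(-4.16)]]
[[0.0415, 0.014, 0.0001, np.float64(-4.16)], [0.0404, 0.017, 0.0001, np.float64(-4.16)], [0.0391, 0.0199, 0.0001, np.float64(-4.16)], [0.0375, 0.0227, 0.0001, np.float64(-4.16)], [0.0358, 0.0253, 0.0001, np.float64(-4.16)]]
```

servo_tool(
  steps=[
    [[0.0317,-0.0303,0,-4.16],[0.0338,-0.0279,0,-4.16],[0.0357,-0.0254,0,-4.16],[0.0375,-0.0227,0,-4.16],[0.039,-0.02,0,-4.16]],
  ],
  grip=0,
)

```text
t: 1.6
position: [0.2814, -0.4398, 0.2227]
tool_rot: [2.989, 0.965, -0.0]
force: [-0.2, -0.5, 0.2]
finger_gap: 0.633
```

servo_tool(
  steps=[
    [[0.0404,-0.0171,0,-4.16],[0.0415,-0.0141,0,-4.16],[0.0424,-0.0111,0,-4.16],[0.0431,-0.008,0,-4.16],[0.0436,-0.0048,0,-4.16]],
  ],
)

```text
t: 2.1
position: [0.3956, -0.2528, 0.2229]
tool_rot: [2.765, 1.489, -0.0]
force: [0.5, 0.0, 0.6]
finger_gap: 0.171
```

servo_tool(
  steps=[
    [[0.0438,-0.0016,0,-4.16],[0.0438,0.0015,0,-4.16],[0.0436,0.0047,0,-4.16],[0.0431,0.0079,0,-4.16],[0.0424,0.011,0,-4.16]],
  ],
)

```text
t: 2.6
position: [0.51, -0.0659, 0.223]
tool_rot: [2.451, 1.963, 0.0]
force: [0.0, -0.7, -0.5]
finger_gap: 0.003
```

```bash
python3 -c "
from plan import *
st()
plan(toworld([-.02,-.06,.22]),98)"
```

```text
t 2.6 case [-0.188   0.0784  0.223 ] az 77.38 z [ 0.001  -0.0009 -1.    ] F [ 0.0358 -0.7258 -0.4908] gap 0.003154993552864845 q [ 0.7357  0.0673 -0.6822  1.7631  0.0446  1.3255 -0.1764]
from [ 0.51   -0.0659  0.223 ] to [0.6237 0.1197 0.22  ] az 98.0
[[0.0412, 0.0141, 0.0006, np.float64(-4.12)], [0.0401, 0.017, 0.0006, np.float64(-4.12)], [0.0387, 0.0198, 0.0006, np.float64(-4.12)], [0.0372, 0.0226, 0.0006, np.float64(-4.12)], [0.0355, 0.0252, 0.0006, np.float64(-4.12)]]
```

servo_tool(
  steps=[
    [[0.0412,0.0141,0.0006,-4.12],[0.0401,0.017,0.0006,-4.12],[0.0387,0.0198,0.0006,-4.12],[0.0372,0.0226,0.0006,-4.12],[0.0355,0.0252,0.0006,-4.12]],
  ],
)

```text
t: 3.1
position: [0.6244, 0.119, 0.2196]
tool_rot: [2.062, 2.37, 0.0]
force: [1.1, -0.7, 1.2]
finger_gap: 0.004
```

servo_tool(
  steps=[
    [[0.01,0,0,0],[0.01,0,0,0],[0.01,0,0,0],[0.008,0,0,0],[0.006,0,0,0]],
  ],
)

```text
t: 3.6
position: [0.6181, 0.1584, 0.2206]
tool_rot: [2.066, 2.361, -0.003]
force: [0.5, -4.8, 4.0]
finger_gap: 0.007
```

servo_tool(
  steps=[
    [[0.006,0,0,0],[0.006,0,0,0],[0.006,0,0,0]],
  ],
)

```text
t: 3.9
position: [0.6156, 0.178, 0.2202]
tool_rot: [2.066, 2.364, -0.0]
force: [1.8, -4.5, 1.5]
finger_gap: 0.005
```

```bash
python3 -c "
from plan import *
st()"
```

```text
t 3.9 case [ 0.0388 -0.0601  0.2202] az 97.69 z [ 0.0017 -0.0015 -1.    ] F [ 1.7635 -4.4845  1.5281] gap 0.005491503845530187 q [ 0.2991  0.4137 -0.8261  1.4575  0.3067  1.4021 -0.4017]
```

```bash
python3 -c "
from plan import *
p,a=plan([.6065,-.2155,.13],98.0,v=.048)
plan([.6065,-.2155,.043],98.0,pos=p,a0=a,v=.03)"
```

```text
from [0.6156 0.178  0.2202] to [ 0.6065 -0.2155  0.13  ] az 98.0
[[-0.0432, -0.0069, 0.01, np.float64(-0.03)], [-0.0432, -0.0069, 0.01, np.float64(-0.03)], [-0.0432, -0.0069, 0.01, np.float64(-0.03)], [-0.0432, -0.0069, 0.01, np.float64(-0.03)], [-0.0432, -0.007, 0.01, np.float64(-0.03)]]
[[-0.0432, -0.007, 0.01, np.float64(-0.03)], [-0.0432, -0.007, 0.01, np.float64(-0.03)], [-0.0432, -0.007, 0.01, np.float64(-0.03)], [-0.0432, -0.0071, 0.01, np.float64(-0.03)]]
from [ 0.6065 -0.2155  0.13  ] to [ 0.6065 -0.2155  0.043 ] az 98.0
[[0.0, 0.0, 0.029, np.float64(0.0)], [0.0, 0.0, 0.029, np.float64(0.0)], [0.0, 0.0, 0.029, np.float64(0.0)]]
```

servo_tool(
  steps=[
    [[-0.0432,-0.0069,0.01,0],[-0.0432,-0.0069,0.01,0],[-0.0432,-0.0069,0.01,0],[-0.0432,-0.0069,0.01,0],[-0.0432,-0.007,0.01,0]],
  ],
  grip=1,
)

```text
t: 4.4
position: [0.6097, -0.039, 0.1689]
tool_rot: [-2.062, -2.368, -0.003]
force: [0.6, -0.0, -0.0]
finger_gap: 0.373
```

servo_tool(
  steps=[
    [[-0.0432,-0.007,0.01,0],[-0.0432,-0.007,0.01,0],[-0.0432,-0.007,0.01,0],[-0.0432,-0.0071,0.01,0],[0,0,0,0]],
  ],
)

```text
t: 4.9
position: [0.6033, -0.2223, 0.1266]
tool_rot: [-2.076, -2.355, 0.005]
force: [-0.8, 0.1, -0.5]
finger_gap: 0.833
```

```bash
python3 -c "
from plan import *
st()
plan([.6065,-.2155,.043],98.0,v=.03)"
```

```text
t 4.9 case [-0.3559  0.0078  0.1266] az 97.21 z [-0.0036 -0.0013 -1.    ] F [-0.7881  0.0922 -0.4955] gap 0.8332632590770543 q [ 0.8294  0.4508 -0.674   1.5658  0.2946  1.2317  0.2304]
from [ 0.6033 -0.2223  0.1266] to [ 0.6065 -0.2155  0.043 ] az 98.0
[[0.0021, 0.0014, 0.0279, np.float64(-0.26)], [0.0021, 0.0014, 0.0279, np.float64(-0.26)], [0.0021, 0.0014, 0.0279, np.float64(-0.26)]]
```

servo_tool(
  steps=[
    [[0,0,0,0],[0,0,0,0]],
  ],
)

```text
t: 5.1
position: [0.6065, -0.2115, 0.1296]
tool_rot: [-2.061, -2.37, -0.003]
force: [0.1, 0.5, 0.2]
finger_gap: 0.972
```

```bash
python3 -c "
from plan import *
st()
plan([.6065,-.2155,.043],98.0,v=.03)"
```

```text
t 5.1 case [-0.3456  0.0032  0.1296] az 97.97 z [ 0.0007  0.0023 -1.    ] F [0.0765 0.506  0.21  ] gap 0.97170494802898 q [ 0.8229  0.4469 -0.6836  1.5671  0.2911  1.2322  0.2293]
from [ 0.6065 -0.2115  0.1296] to [ 0.6065 -0.2155  0.043 ] az 98.0
[[-0.0013, -0.0002, 0.0289, np.float64(-0.01)], [-0.0013, -0.0002, 0.0289, np.float64(-0.01)], [-0.0013, -0.0002, 0.0289, np.float64(-0.01)]]
```

servo_tool(
  steps=[
    [[-0.0005,0,0.029,0],[0,0,0.025,0],[0,0,0.02,0],[0,0,0.0125,0],[0,0,0,0]],
  ],
)

```text
t: 5.6
position: [0.6052, -0.2126, 0.0416]
tool_rot: [-2.06, -2.368, 0.0]
force: [-0.4, -0.4, -0.1]
finger_gap: 0.996
```

servo_tool(
  steps=[
    [[0,0,0,0]],
  ],
)

```text
t: 5.7
position: [0.6068, -0.2138, 0.0439]
tool_rot: [2.062, 2.369, 0.001]
force: [-0.3, -0.4, 0.3]
finger_gap: 1.006
```

```bash
python3 -c "
from plan import *
st()
c=env.capture('top');W=pts(c).reshape(-1,3)
m=(np.hypot(W[:,0]-.6065,W[:,1]+.2155)<.034)&(abs(W[:,2]-.08)<.006);P=W[m];print(len(P),P[:,:2].min(0),P[:,:2].max(0))"
```

```text
t 5.7 case [-0.348   0.0032  0.0439] az 97.91 z [ 0.0012  0.0001 -1.    ] F [-0.3169 -0.3517  0.2896] gap 1.006047289691741 q [ 0.7985  0.5309 -0.6491  1.64    0.3521  1.0893  0.1891]
51 [ 0.5786 -0.2037] [ 0.6225 -0.187 ]
```

servo_tool(
  steps=[
    [[-0.0015,0,0,0],[0,0,0,0],[0,0,0,0],[0,0,0,0],[0,0,0,0]],
  ],
  grip=0,
  force=25,
)

```text
t: 6.25
position: [0.6066, -0.2164, 0.0434]
tool_rot: [2.064, 2.367, 0.001]
force: [0.8, 0.2, 0.2]
finger_gap: 0.682
```

servo_tool(
  steps=[
    [[0,0,0,0],[0,0,0,0],[0,0,0,0]],
  ],
)

```text
t: 6.55
position: [0.6066, -0.2164, 0.0434]
tool_rot: [2.064, 2.367, 0.001]
force: [0.6, 0.0, 0.9]
finger_gap: 0.679
```

servo_tool(
  steps=[
    [[0,0,-0.01,0],[0,0,-0.03,0],[0,0,-0.04,0],[0,0,-0.04,0],[0,0,-0.03,0]],
  ],
)

```text
t: 7.05
position: [0.6058, -0.2162, 0.1954]
tool_rot: [2.064, 2.368, -0.0]
force: [0.8, 0.7, -3.5]
finger_gap: 0.677
```

```bash
python3 -c "
from plan import *
st()
p,a=plan(toworld([-.07,-.049,.195]),98.0,v=.042)
plan(toworld([-.010,-.049,.175]),98,pos=p,a0=a,v=.015)
c=env.capture('top');W=pts(c);save(c,'c.png')
V=tocase(W.reshape(-1,3));P=V[(V[:,2]>.2)&(V[:,0]>0)&(V[:,0]<.2)&(abs(V[:,1])<.13)];i=P[:,0].argsort()[:30];print(np.median(P[i],0))
"
```

```text
t 7.05 case [-0.3502  0.0045  0.1954] az 97.84 z [ 0.0001 -0.0004 -1.    ] F [ 0.7563  0.6592 -3.4877] gap 0.6770101562811082 q [ 0.8359  0.4009 -0.6977  1.4872  0.2604  1.3477  0.2564]
from [ 0.6058 -0.2162  0.1954] to [0.6198 0.0687 0.195 ] az 98.0
[[0.0401, 0.0075, 0.0001, np.float64(-0.02)], [0.04, 0.0075, 0.0001, np.float64(-0.02)], [0.04, 0.0076, 0.0001, np.float64(-0.02)], [0.04, 0.0076, 0.0001, np.float64(-0.02)], [0.04, 0.0076, 0.0001, np.float64(-0.02)]]
[[0.04, 0.0076, 0.0001, np.float64(-0.02)], [0.04, 0.0076, 0.0001, np.float64(-0.02)]]
from [0.6198 0.0687 0.195 ] to [0.6114 0.1281 0.175 ] az 98.0
[[0.012, 0.0, 0.004, np.float64(-0.0)], [0.012, 0.0, 0.004, np.float64(-0.0)], [0.012, 0.0, 0.004, np.float64(-0.0)], [0.012, 0.0, 0.004, np.float64(-0.0)], [0.012, 0.0, 0.004, np.float64(-0.0)]]
[ 0.0497 -0.0063  0.2531]
```

View pics/c.png

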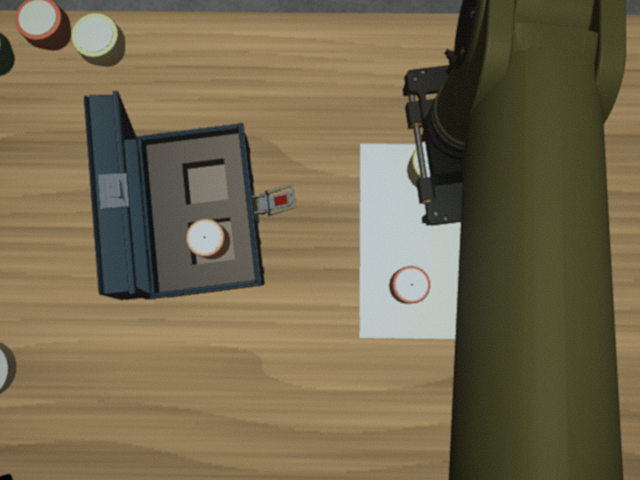

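servo_tool(
  steps=[
    [[0.03,0.0056,0,0],[0.04,0.0075,0,0],[0.04,0.0076,0,0],[0.04,0.0076,0,0],[0.04,0.0076,0,0]],
  ],
)

```text
t: 7.6
position: [0.6146, -0.022, 0.1922]
tool_rot: [-2.064, -2.367, 0.003]
force: [1.3, -0.2, -2.0]
finger_gap: 0.68
```

servo_tool(
  steps=[
    [[0.04,0.0076,0,0],[0.03,0.0057,0,0],[0.02,0.0038,0,0],[0.02,0,0.004,0],[0.015,0,0.004,0]],
  ],
)

```text
t: 8.1
position: [0.6145, 0.1045, 0.1842]
tool_rot: [-2.062, -2.368, 0.002]
force: [-0.4, -0.3, -2.5]
finger_gap: 0.675
```

servo_tool(
  steps=[
    [[0.01,0,0.004,0],[0.008,0,0,0],[0.006,0,0,0],[0,0,0,0],[0,0,0,0]],
  ],
)

```text
t: 8.6
position: [0.6128, 0.1259, 0.1812]
tool_rot: [2.065, 2.366, -0.0]
force: [-0.7, -0.9, -1.9]
finger_gap: 0.683
```

```bash
python3 -c "
from plan import *
st()
c=env.capture('side');W=pts(c);V=tocase(W);save(c,'d.png')
im=c['image'].astype(int);m=(V[...,2]>.11)&(V[...,2]<.25)&(abs(V[...,0]+.01)<.06)&(abs(V[...,1]+.05)<.06)&(im[...,0]>130)&(im[...,1]>120);P=V[m];print(len(P),P.min(0),P.max(0),np.median(P,0))
"
```

```text
t 8.6 case [-0.0124 -0.0501  0.1812] az 97.78 z [ 0.0004 -0.0006 -1.    ] F [-0.7353 -0.8836 -1.8862] gap 0.6829573657987723 q [ 0.3918  0.4015 -0.8159  1.5492  0.299   1.3202 -0.3231]
564 [-0.0404 -0.0727  0.1464] [ 0.0183 -0.0216  0.222 ] [-0.0045 -0.0501  0.2185]
```

View pics/d.png

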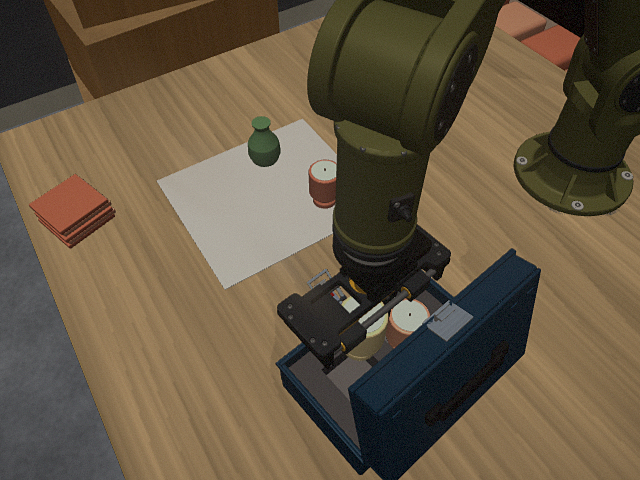

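servo_tool(
  steps=[
    [[0.0015,-0.0005,0.02,0],[0,0,0.025,0],[0,0,0.02,0],[0,0,0.01,0],[0,0,0.008,0]],
  ],
)

```text
t: 9.15
position: [0.6119, 0.1273, 0.0975]
tool_rot: [-2.066, -2.367, 0.001]
force: [-0.3, -0.4, -2.5]
finger_gap: 0.681
```

servo_tool(
  steps=[
    [[0,0,0.006,0],[0,0,0.006,0],[0,0,0.005,0]],
  ],
)

```text
t: 9.45
position: [0.6122, 0.1282, 0.0812]
tool_rot: [2.064, 2.367, 0.001]
force: [0.1, -0.5, -3.5]
finger_gap: 0.681
```

No side force; continue down to the floor.

servo_tool(
  steps=[
    [[0,0,0.005,0],[0,0,0.004,0],[0,0,0.003,0],[0,0,0,0]],
  ],
)

```text
t: 9.85
position: [0.6115, 0.128, 0.0685]
tool_rot: [-2.064, -2.368, 0.001]
force: [0.3, -0.1, -2.9]
finger_gap: 0.682
```

servo_tool(
  steps=[
    [[0,0,0.001,0],[0,0,0.001,0],[0,0,0,0]],
  ],
)

```text
t: 10.15
position: [0.612, 0.1282, 0.0674]
tool_rot: [2.064, 2.368, 0.001]
force: [0.1, 0.4, -0.7]
finger_gap: 0.679
```

servo_tool(
  steps=[
    [[0,0,0.0003,0],[0,0,0,0],[0,0,0,0],[0,0,0,0],[0,0,0,0]],
  ],
  grip=0.82,
)

```text
t: 10.65
position: [0.6119, 0.1281, 0.0669]
tool_rot: [2.064, 2.368, 0.0]
force: [-0.0, 0.3, 0.2]
finger_gap: 0.818
```

servo_tool(
  steps=[
    [[0,0,-0.005,0],[0,0,-0.02,0],[0,0,-0.03,0],[0,0,-0.04,0],[-0.01,0,-0.04,0]],
  ],
)

```text
t: 11.15
position: [0.6123, 0.1201, 0.2034]
tool_rot: [-2.06, -2.37, -0.001]
force: [0.7, 0.0, -0.0]
finger_gap: 0.82
```

servo_tool(
  steps=[
    [[-0.045,0,-0.01,0],[-0.045,0,0,0],[-0.045,0,0,0],[-0.03,0,0,0]],
  ],
  grip=0,
)

```text
t: 11.55
position: [0.6359, -0.05, 0.2122]
tool_rot: [2.068, 2.362, -0.002]
force: [0.3, -0.5, -1.1]
finger_gap: 0.544
```

```bash
python3 -c "
from plan import *
st()
for n in('top','side'):
    c=env.capture(n);V=tocase(pts(c)).reshape(-1,3)
    for y in(-.049,.051):
        P=V[(abs(V[:,2]-.104)<.008)&(np.hypot(V[:,0]+.01,V[:,1]-y)<.042)];print(n,y,len(P),P.min(0),P.max(0))
    P=V[(V[:,2]>.2)&(V[:,0]>0)&(V[:,0]<.2)&(abs(V[:,1])<.13)];i=P[:,0].argsort()[:30];print(np.median(P[i],0))
    L=V[(V[:,0]<-.09)&(V[:,0]>-.2)&(abs(V[:,1])<.04)&(V[:,2]>.03)&(V[:,2]<.12)];print('latch',L.min(0),L.max(0))
"
```

```text
t 11.55 case [-0.1898 -0.0484  0.2122] az 97.6 z [ 0.0006 -0.0022 -1.    ] F [ 0.3006 -0.5229 -1.1075] gap 0.5437076989320149 q [ 0.6198  0.3936 -0.762   1.478   0.2754  1.3787 -0.0237]
top -0.049 1126 [-0.0402 -0.0775  0.0961] [ 0.0188 -0.0183  0.1089]
top 0.051 1157 [-0.0397  0.0195  0.0961] [0.0196 0.0785 0.1094]
[ 0.05   -0.0019  0.2523]Traceback (most recent call last):
  File "<string>", line 9, in <module>
    L=V[(V[:,0]<-.09)&(V[:,0]>-.2)&(abs(V[:,1])<.04)&(V[:,2]>.03)&(V[:,2]<.12)];print('latch',L.min(0),L.max(0))
                                                                                              ~~~~~^^^
    return umr_minimum(a, axis, None, out, keepdims, initial, where)
ValueError: zero-size array to reduction operation minimum which has no identity
```

```bash
cat > lid.py <<'E'
from plan import *
def L(th,r=.150): return np.array([.085-r*np.cos(th)+.045*np.sin(th)+.0095,0,.085+r*np.sin(th)+.045*np.cos(th)])
if __name__=="__main__":
    st()
    p,a=plan(toworld([-.10,0,.31]),98)
    p,a=plan(toworld([.14,0,.31]),98,p,a,v=.04)
    p,a=plan(toworld([.14,0,.241]),98,p,a,v=.03)
    th=np.r_[1.42,np.arange(1.34,0.05,-.08),.03,0]
    q=np.array([L(t) for t in th]);d=np.diff(np.vstack([[.14,0,.241],q]),axis=0)
    for t,x in zip(th,d):print(round(t,2),[round(float(x[0]),4),0,round(float(-x[2]),4),0])
E
python3 lid.py
```

```text
t 11.6 case [-0.1962 -0.048   0.2116] az 97.22 z [ 0.0002 -0.0056 -1.    ] F [ 0.2922 -4.0226 -0.7153] gap 0.49614809270168625 q [ 0.6232  0.3952 -0.757   1.4761  0.2783  1.3789 -0.0224]
from [ 0.6364 -0.0564  0.2116] to [0.5754 0.0322 0.31  ] az 98.0
[[0.0239, -0.0123, -0.0246, np.float64(-0.2)], [0.0239, -0.0123, -0.0246, np.float64(-0.2)], [0.024, -0.0122, -0.0246, np.float64(-0.2)], [0.024, -0.0121, -0.0246, np.float64(-0.2)]]
from [0.5754 0.0322 0.31  ] to [0.542  0.2698 0.31  ] az 98.0
[[0.0343, 0.0, -0.0, np.float64(-0.0)], [0.0343, 0.0, -0.0, np.float64(-0.0)], [0.0343, 0.0, -0.0, np.float64(-0.0)], [0.0343, 0.0, -0.0, np.float64(-0.0)], [0.0343, 0.0, -0.0, np.float64(-0.0)]]
[[0.0343, 0.0, -0.0, np.float64(-0.0)], [0.0343, 0.0, -0.0, np.float64(-0.0)]]
from [0.542  0.2698 0.31  ] to [0.542  0.2698 0.241 ] az 98.0
[[0.0, 0.0, 0.023, np.float64(-0.0)], [0.0, 0.0, 0.023, np.float64(-0.0)], [0.0, 0.0, 0.023, np.float64(-0.0)]]
1.42 [-0.0235, 0, 0.0009, 0]
1.34 [-0.0125, 0, -0.0013, 0]
1.26 [-0.0125, 0, -0.0003, 0]
1.18 [-0.0125, 0, 0.0007, 0]
1.1 [-0.0124, 0, 0.0017, 0]
1.02 [-0.0122, 0, 0.0027, 0]
0.94 [-0.012, 0, 0.0037, 0]
0.86 [-0.0116, 0, 0.0046, 0]
0.78 [-0.0112, 0, 0.0056, 0]
0.7 [-0.0107, 0, 0.0064, 0]
0.62 [-0.0102, 0, 0.0073, 0]
0.54 [-0.0096, 0, 0.0081, 0]
0.46 [-0.0089, 0, 0.0088, 0]
0.38 [-0.0082, 0, 0.0095, 0]
0.3 [-0.0074, 0, 0.0101, 0]
0.22 [-0.0066, 0, 0.0107, 0]
0.14 [-0.0057, 0, 0.0112, 0]
0.06 [-0.0048, 0, 0.0116, 0]
0.03 [-0.0016, 0, 0.0044, 0]
0.0 [-0.0014, 0, 0.0045, 0]
```

servo_tool(
  steps=[
    [[0.024,-0.0123,-0.0246,0],[0.024,-0.0123,-0.0246,0],[0.024,-0.0123,-0.0246,0],[0.024,-0.012,-0.0246,-0.6],[0.0343,0,0,0]],
  ],
)

```text
t: 12.1
position: [0.5697, 0.0774, 0.3144]
tool_rot: [2.051, 2.372, 0.005]
force: [0.9, 0.6, -0.1]
finger_gap: 0.051
```

servo_tool(
  steps=[
    [[0.0343,0,0,0],[0.0343,0,0,0],[0.0343,0,0,0],[0.0343,0,0,0],[0.0343,0,0,0]],
  ],
)

```text
t: 12.6
position: [0.5433, 0.2484, 0.3106]
tool_rot: [2.051, 2.378, 0.001]
force: [-0.0, -0.1, -0.9]
finger_gap: 0.005
```

servo_tool(
  steps=[
    [[0.0343,0,0,0],[0,0,0,0],[0,0,0,0]],
  ],
)

```text
t: 12.9
position: [0.5381, 0.2819, 0.3103]
tool_rot: [2.049, 2.381, -0.0]
force: [0.7, -0.2, 0.4]
finger_gap: 0.008
```

```bash
python3 -c "
from plan import *
st()"
```

```text
t 12.9 case [0.1524 0.0022 0.3103] az 98.59 z [ 0.0001 -0.0001 -1.    ] F [ 0.7222 -0.1825  0.4034] gap 0.0077910360404804795 q [ 0.2064  0.3262 -0.9407  1.3959  0.2621  1.5497 -0.564 ]
```

servo_tool(
  steps=[
    [[0,0,0.023,0],[0,0,0.023,0],[-0.005,0,0.023,0.5],[-0.013,0,0,0],[-0.013,0,0,0]],
  ],
)

```text
t: 13.4
position: [0.5439, 0.2476, 0.2415]
tool_rot: [2.064, 2.368, -0.001]
force: [-0.4, 0.1, 0.3]
finger_gap: 0.008
```

servo_tool(
  steps=[
    [[-0.0065,0,0.001,0],[-0.01,0,-0.001,0],[-0.0125,0,0,0],[-0.0125,0,0,0],[-0.0125,0,0.0005,0]],
  ],
)

```text
t: 13.9
position: [0.5507, 0.1968, 0.2414]
tool_rot: [-2.061, -2.371, -0.003]
force: [-0.3, 3.9, -0.4]
finger_gap: 0.006
```

servo_tool(
  steps=[
    [[-0.0124,0,0.0017,0],[-0.0122,0,0.0027,0],[0,0,0,0]],
  ],
)

```text
t: 14.2
position: [0.5544, 0.1684, 0.2355]
tool_rot: [2.067, 2.365, -0.005]
force: [0.7, -0.5, -0.2]
finger_gap: 0.004
```

```bash
python3 -c "
from plan import *
st()"
```

```text
t 14.2 case [0.0378 0.0018 0.2355] az 97.7 z [-0.0012 -0.0031 -1.    ] F [ 0.6675 -0.4647 -0.2333] gap 0.004270435171226078 q [ 0.4188  0.2729 -0.9032  1.5869  0.2191  1.3899 -0.3722]
```

servo_tool(
  steps=[
    [[-0.007,0,0.0055,0],[-0.0112,0,0.0056,0],[-0.0107,0,0.0064,0],[-0.0102,0,0.0073,0],[-0.0096,0,0.0081,0]],
  ],
)

```text
t: 14.7
position: [0.5614, 0.1223, 0.2029]
tool_rot: [2.063, 2.368, -0.0]
force: [0.9, 0.3, 3.7]
finger_gap: 0.004
```

servo_tool(
  steps=[
    [[-0.0089,0,0.0088,0],[-0.0082,0,0.0095,0],[-0.0074,0,0.0101,0],[-0.0066,0,0.0107,0],[0,0,0,0]],
  ],
)

```text
t: 15.2
position: [0.5634, 0.0913, 0.1615]
tool_rot: [-2.062, -2.366, 0.006]
force: [0.0, -0.7, 0.2]
finger_gap: 0.003
```

```bash
python3 -c "
from plan import *
st()"
```

```text
t 15.2 case [-0.0398  0.0036  0.1615] az 97.83 z [-0.0049 -0.0008 -1.    ] F [ 0.0194 -0.7427  0.1948] gap 0.002972799444791389 q [ 0.5229  0.3001 -0.8572  1.7047  0.2369  1.2506 -0.2517]
```

servo_tool(
  steps=[
    [[-0.005,0,0.009,0],[-0.004,0,0.009,0],[-0.003,0,0.007,0],[-0.001,0,0.004,0],[0,0,0.003,0]],
  ],
)

```text
t: 15.7
position: [0.5667, 0.0794, 0.1317]
tool_rot: [2.063, 2.369, -0.002]
force: [-0.3, -1.3, 1.1]
finger_gap: 0.005
```

servo_tool(
  steps=[
    [[0,0,0.002,0],[0,0,0.001,0],[0,0,0,0]],
  ],
)

```text
t: 16.0
position: [0.5669, 0.0796, 0.1304]
tool_rot: [2.062, 2.368, -0.002]
force: [-3.9, -1.8, 7.3]
finger_gap: 0.006
```

```bash
python3 -c "
from plan import *
st()"
```

```text
t 16.0 case [-0.0519  0.0018  0.1304] az 97.91 z [ 0.0001 -0.0018 -1.    ] F [-3.9195 -1.7626  7.2941] gap 0.006190768658297891 q [ 0.5268  0.3288 -0.842   1.7401  0.2643  1.1909 -0.2498]
```

servo_tool(
  steps=[
    [[0,0,0.001,0],[0,0,0,0],[0,0,0,0],[0,0,-0.02,0],[0,0,-0.04,0]],
  ],
)

```text
t: 16.5
position: [0.5648, 0.0798, 0.1862]
tool_rot: [-2.06, -2.367, 0.006]
force: [1.0, 0.2, 0.8]
finger_gap: 0.006
```

servo_tool(
  steps=[
    [[-0.045,0,0,0],[-0.045,0,0,0],[-0.045,0,0,0],[-0.045,0,0,0],[-0.045,0,0,0]],
  ],
)

```text
t: 17.0
position: [0.5981, -0.1443, 0.1885]
tool_rot: [2.062, 2.369, 0.0]
force: [0.7, -0.1, -0.2]
finger_gap: 0.002
```

servo_tool(
  steps=[
    [[-0.045,0,0,0],[-0.03,0,0,0],[0,0,0,0],[0,0,0,0]],
  ],
)

```text
t: 17.4
position: [0.6082, -0.2171, 0.1878]
tool_rot: [-2.064, -2.368, -0.001]
force: [0.2, 0.4, 0.2]
finger_gap: 0.007
```

```bash
cat > latch.py <<'E'
from plan import *
def latch(n="x"):
    st();out=[]
    for nm in('top','side'):
        c=env.capture(nm);V=tocase(pts(c))
        for l in("latch_lever","latch_bail","keeper_seat"):
            for o in env.spot_in(l,c)[:1]:print(nm,l,round(o["p"],2),np.round(o["bbox"]).astype(int))
        F=V.reshape(-1,3)
        P=F[(F[:,2]>.11)&(F[:,2]<.16)&(F[:,0]>-.1)&(F[:,0]<.1)&(abs(F[:,1])>.05)&(abs(F[:,1])<.12)]
        if len(P):print(nm,"lid top z by x",[(x,np.median(P[abs(P[:,0]-x)<.01][:,2]).round(4)) for x in(-.07,-.03,.03,.07)],"xmin",np.percentile(P[:,0],1).round(4))
        L=F[(F[:,0]<-.087)&(F[:,0]>-.2)&(abs(F[:,1])<.03)&(F[:,2]>.02)&(F[:,2]<.125)]
        for k in np.array_split(L[np.argsort(L[:,0])],8):print(np.median(k,0) if len(k) else "",len(k))
        u=proj(c,toworld([-.115,0,.08]))[0].astype(int);im=c["image"][max(0,u[1]-75):u[1]+75,max(0,u[0]-65):u[0]+65]
        out.append(cv2.resize(im[:,:,::-1],(390,450),interpolation=cv2.INTER_CUBIC));print("crop origin",u-[65,75])
    cv2.imwrite(f"pics/{n}.png",np.hstack(out))
if __name__=="__main__":
    import sys;latch(sys.argv[1])
E
python3 latch.py e
```

```text
t 17.4 case [-0.3514  0.0022  0.1878] az 97.85 z [-0.0001  0.0012 -1.    ] F [0.1505 0.3851 0.2464] gap 0.007278384790531852 q [ 0.8416  0.4149 -0.7079  1.4892  0.2715  1.3384  0.25  ]
top latch_lever 0.96 [255 188 298 214]
top latch_bail 0.58 [267 186 298 215]
top keeper_seat 0.87 [128 119 262 301]
top lid top z by x [(-0.07, np.float64(0.1291)), (-0.03, np.float64(0.1297)), (0.03, np.float64(0.1297)), (0.07, np.float64(0.1294))] xmin -0.0826
[-0.1512 -0.0008  0.09  ] 109
[-0.1411  0.0001  0.0744] 109
[-0.1316  0.0002  0.0702] 109
[-0.1231 -0.0004  0.0679] 109
[-0.1145 -0.0008  0.0642] 109
[-0.1069 -0.0002  0.062 ] 108
[-0.0982 -0.0005  0.0633] 108
[-0.0927  0.0023  0.0941] 108
crop origin [205 125]
side latch_lever 0.9 [311 269 346 310]
side latch_bail 0.5 [308 268 347 312]
side keeper_seat 0.69 [277 244 505 458]
side lid top z by x [(-0.07, np.float64(0.1302)), (-0.03, np.float64(0.1308)), (0.03, np.float64(0.1308)), (0.07, np.float64(0.1305))] xmin -0.0783
[-0.1494 -0.0043  0.0918] 85
[-0.1432 -0.0044  0.078 ] 85
[-0.1378 -0.0042  0.0732] 85
[-0.1316 -0.0037  0.0717] 85
[-0.1257 -0.0043  0.0702] 85
[-0.1206 -0.0047  0.0691] 85
[-0.1155 -0.003   0.0663] 85
[-0.1103 -0.0071  0.0655] 85
crop origin [268 218]
```

View pics/e.png

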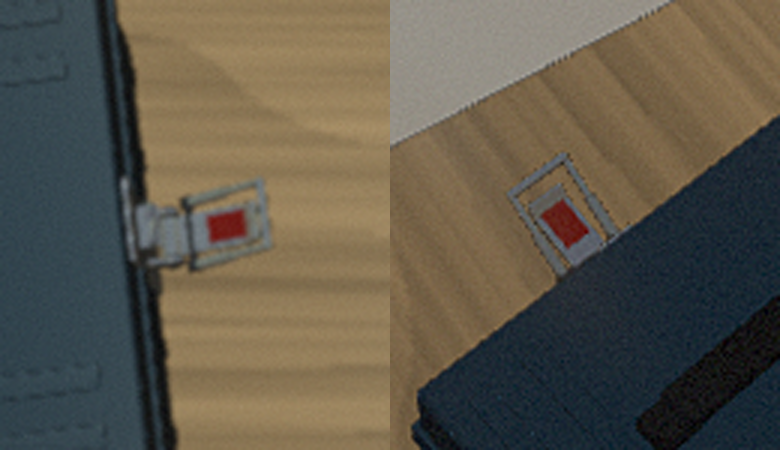

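```bash
python3 - <<'E'
from plan import *
p,a=plan(toworld([-.20,-.001,.081]),98)
p,a=plan(toworld([-.172,-.001,.081]),98,p,a,v=.015)
q=np.array([-.172,.081])
for f in range(145,59,-7):
    b=np.array([-.1124+.0505*np.cos(np.radians(f))-.0115,.0619+.0505*np.sin(np.radians(f))-.009]);print(f,b.round(4),[round(b[0]-q[0],4),0,round(q[1]-b[1],4),0]);q=b
E
```

```text
from [ 0.6084 -0.216   0.1885] to [ 0.5903 -0.0667  0.081 ] az 98.0
[[0.0301, 0.0006, 0.0215, np.float64(0.0)], [0.0301, 0.0006, 0.0215, np.float64(0.0)], [0.0301, 0.0006, 0.0215, np.float64(0.0)], [0.0301, 0.0006, 0.0215, np.float64(0.0)], [0.0301, 0.0006, 0.0215, np.float64(0.0)]]
from [ 0.5903 -0.0667  0.081 ] to [ 0.5864 -0.039   0.081 ] az 98.0
[[0.014, 0.0, -0.0, np.float64(0.0)], [0.014, -0.0, -0.0, np.float64(0.0)]]
145 [-0.1653  0.0819] [np.float64(0.0067), 0, np.float64(-0.0009), 0]
138 [-0.1614  0.0867] [np.float64(0.0038), 0, np.float64(-0.0048), 0]
131 [-0.157  0.091] [np.float64(0.0044), 0, np.float64(-0.0043), 0]
124 [-0.1521  0.0948] [np.float64(0.0049), 0, np.float64(-0.0038), 0]
117 [-0.1468  0.0979] [np.float64(0.0053), 0, np.float64(-0.0031), 0]
110 [-0.1412  0.1004] [np.float64(0.0057), 0, np.float64(-0.0025), 0]
103 [-0.1353  0.1021] [np.float64(0.0059), 0, np.float64(-0.0018), 0]
96 [-0.1292  0.1031] [np.float64(0.0061), 0, np.float64(-0.001), 0]
89 [-0.123   0.1034] [np.float64(0.0062), 0, np.float64(-0.0003), 0]
82 [-0.1169  0.1029] [np.float64(0.0061), 0, np.float64(0.0005), 0]
75 [-0.1108  0.1017] [np.float64(0.006), 0, np.float64(0.0012), 0]
68 [-0.105   0.0997] [np.float64(0.0058), 0, np.float64(0.002), 0]
61 [-0.0994  0.0971] [np.float64(0.0056), 0, np.float64(0.0027), 0]
```

servo_tool(
  steps=[
    [[0.03,0.0006,0.0215,0],[0.03,0.0006,0.0215,0],[0.03,0.0006,0.0215,0],[0.03,0.0006,0.0215,0],[0.022,0.0006,0.0215,0]],
  ],
)

```text
t: 18.3
position: [0.5913, -0.0732, 0.0803]
tool_rot: [2.06, 2.372, 0.001]
force: [-0.0, -0.1, -0.3]
finger_gap: 0.007
```

servo_tool(
  steps=[
    [[0,0,0,0],[0,0,0,0],[0,0,0,0]],
  ],
)

```text
t: 18.6
position: [0.5926, -0.0777, 0.0818]
tool_rot: [2.063, 2.366, 0.0]
force: [-1.0, -0.4, -0.0]
finger_gap: 0.006
```

```bash
python3 -c "
from plan import *
st()"
```

```text
t 18.6 case [-0.2112 -0.0017  0.0818] az 97.82 z [ 0.0018 -0.0013 -1.    ] F [-1.0284 -0.3857 -0.0433] gap 0.005687891868727609 q [ 0.6918  0.4143 -0.7404  1.7285  0.3085  1.1167 -0.0067]
```

servo_tool(
  steps=[
    [[0.015,0,0,0],[0.015,0,0,0],[0.0105,0,0,0],[0.005,0,0,0],[0.004,0,-0.0045,0]],
  ],
)

```text
t: 19.1
position: [0.5851, -0.028, 0.0856]
tool_rot: [2.061, 2.368, -0.002]
force: [0.4, -3.0, 1.8]
finger_gap: 0.008
```

servo_tool(
  steps=[
    [[0.0044,0,-0.0043,0],[0.0049,0,-0.0038,0],[0.0053,0,-0.0035,0],[0.0057,0,-0.003,0],[0.0059,0,-0.0025,0]],
  ],
)

```text
t: 19.6
position: [0.5809, 0.0001, 0.1024]
tool_rot: [-2.062, -2.37, -0.0]
force: [-0.5, -1.2, -0.1]
finger_gap: 0.005
```

```bash
python3 -c "
from plan import *
st()"; python3 latch.py f
```

```text
t 19.6 case [-0.1325 -0.001   0.1024] az 97.96 z [-0.0004  0.0004 -1.    ] F [-0.5082 -1.1521 -0.0652] gap 0.005125246567866369 q [ 0.6117  0.3658 -0.785   1.7487  0.281   1.1438 -0.1192]
t 19.6 case [-0.1325 -0.001   0.1024] az 97.96 z [-0.0004  0.0004 -1.    ] F [-0.5082 -1.1521 -0.0652] gap 0.005125246567866369 q [ 0.6117  0.3658 -0.785   1.7487  0.281   1.1438 -0.1192]
top keeper_seat 0.65 [128 126 220 300]
top lid top z by x [(-0.07, np.float64(nan)), (-0.03, np.float64(0.1298)), (0.03, np.float64(0.1296)), (0.07, np.float64(0.1294))] xmin -0.0219
 0
 0
 0
 0
 0
 0
 0
 0
crop origin [205 125]
side latch_lever 0.82 [316 273 346 311]
side latch_bail 0.79 [322 274 346 311]
side keeper_seat 0.72 [276 244 505 460]
side lid top z by x [(-0.07, np.float64(0.1302)), (-0.03, np.float64(0.1307)), (0.03, np.float64(0.1307)), (0.07, np.float64(0.1305))] xmin -0.0782
[-0.1431 -0.0089  0.073 ] 75
[-0.1318 -0.0054  0.0689] 75
[-0.1241 -0.0026  0.0699] 75
[-0.1207 -0.0021  0.1115] 75
[-0.1178 -0.0027  0.1104] 75
[-0.1152 -0.0063  0.0906] 75
[-0.1119 -0.0025  0.0769] 74
[-0.1089 -0.0083  0.0744] 74
crop origin [268 218]
  return _methods._mean(a, axis=axis, dtype=dtype,
  ret = ret.dtype.type(ret / rcount)
```

View pics/f.png

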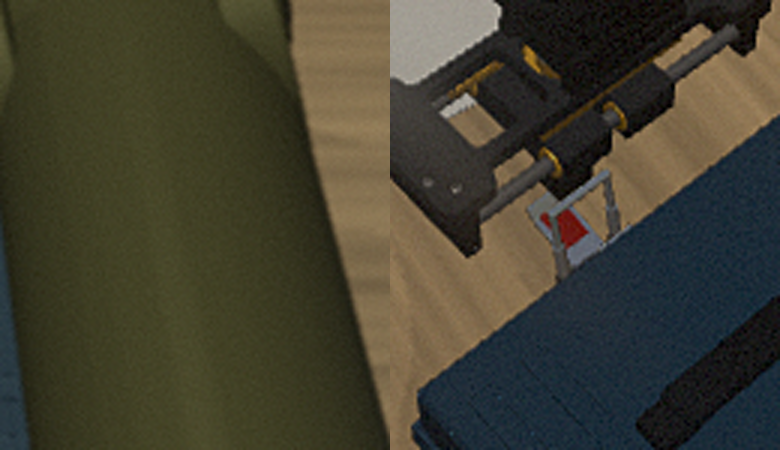

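servo_tool(
  steps=[
    [[0.006,0,-0.002,0],[0.006,0,-0.0015,0],[0.006,0,0,0],[0.005,0,0,0],[0,0,0,0]],
  ],
)

```text
t: 20.5
position: [0.5778, 0.0234, 0.1059]
tool_rot: [-2.06, -2.371, -0.0]
force: [0.4, 0.2, 0.1]
finger_gap: 0.008
```

servo_tool(
  steps=[
    [[0,0,0,0],[0,0,0,0]],
  ],
)

```text
t: 20.7
position: [0.578, 0.0215, 0.1057]
tool_rot: [2.063, 2.369, -0.001]
force: [-1.0, 0.2, 0.3]
finger_gap: 0.007
```

```bash
python3 latch.py g 2>/dev/null | grep -v "^ 0"
```

```text
t 20.7 case [-0.1109 -0.0011  0.1057] az 97.91 z [-0.0001 -0.0004 -1.    ] F [-0.9636  0.2056  0.3268] gap 0.006588889782245781 q [ 0.5846  0.3586 -0.795   1.7516  0.2786  1.1483 -0.1563]
top keeper_seat 0.89 [126 129 191 300]
top lid top z by x [(-0.07, np.float64(nan)), (-0.03, np.float64(nan)), (0.03, np.float64(0.1297)), (0.07, np.float64(0.1294))] xmin 0.0145
[-0.1493  0.0008  0.0719] 2
[-0.1492 -0.0104  0.0741] 2
[-0.149   0.0043  0.0732] 2
[-0.1487 -0.0077  0.0718] 2
[-0.1484 -0.0038  0.0744] 2
[-0.1479 -0.0061  0.0755] 2
[-0.1474 -0.0087  0.0752] 2
[-0.1471 -0.0065  0.0744] 1
crop origin [205 125]
side latch_lever 0.84 [318 283 338 306]
side keeper_seat 0.96 [275 244 507 460]
side lid top z by x [(-0.07, np.float64(0.1303)), (-0.03, np.float64(0.1308)), (0.03, np.float64(0.1308)), (0.07, np.float64(0.1305))] xmin -0.0783
[-0.1442 -0.0027  0.0742] 49
[-0.1305 -0.0066  0.068 ] 49
[-0.1247 -0.0058  0.0674] 49
[-0.1197 -0.0041  0.0661] 49
[-0.1148 -0.004   0.0639] 49
[-0.1105 -0.01    0.0646] 49
[-0.1015 -0.01    0.1122] 49
[-0.0989 -0.0049  0.1087] 48
crop origin [268 218]
```

servo_tool(
  steps=[
    [[-0.015,0,0,0],[-0.03,0,0,0],[-0.045,0,-0.015,0],[-0.04,0,-0.03,0],[-0.04,0,-0.03,0]],
  ],
)

```text
t: 21.6
position: [0.6007, -0.1498, 0.1812]
tool_rot: [-2.063, -2.368, 0.002]
force: [1.4, 0.5, -0.6]
finger_gap: 0.006
```

```bash
python3 -c "
from plan import *
st()
p,a=plan([.44,-.36,.22],98.,v=.048)
p,a=plan([.068,-.49,.22],98.,p,a,v=.048)"
```

```text
t 21.6 case [-0.2837  0.0002  0.1812] az 97.86 z [-0.0013 -0.0004 -1.    ] F [ 1.4331  0.5244 -0.5829] gap 0.00576840399007036 q [ 0.7889  0.3659 -0.7371  1.5665  0.2522  1.3081  0.1559]
from [ 0.6007 -0.1498  0.1812] to [ 0.44 -0.36  0.22] az 98.0
[[-0.031, -0.0313, -0.0065, np.float64(-0.02)], [-0.031, -0.0313, -0.0065, np.float64(-0.02)], [-0.031, -0.0314, -0.0065, np.float64(-0.02)], [-0.031, -0.0314, -0.0065, np.float64(-0.02)], [-0.031, -0.0314, -0.0065, np.float64(-0.02)]]
[[-0.031, -0.0314, -0.0065, np.float64(-0.02)]]
from [ 0.44 -0.36  0.22] to [ 0.068 -0.49   0.22 ] az 98.0
[[-0.0086, -0.0429, -0.0, np.float64(-0.0)], [-0.0086, -0.0429, -0.0, np.float64(-0.0)], [-0.0086, -0.0429, -0.0, np.float64(-0.0)], [-0.0086, -0.0429, -0.0, np.float64(-0.0)], [-0.0086, -0.0429, -0.0, np.float64(-0.0)]]
[[-0.0086, -0.0429, -0.0, np.float64(-0.0)], [-0.0086, -0.0429, -0.0, np.float64(-0.0)], [-0.0086, -0.0429, -0.0, np.float64(-0.0)], [-0.0086, -0.0429, -0.0, np.float64(-0.0)]]
```

servo_tool(
  steps=[
    [[-0.031,-0.0313,-0.0065,0],[-0.031,-0.0313,-0.0065,0],[-0.031,-0.0314,-0.0065,0],[-0.031,-0.0314,-0.0065,0],[-0.031,-0.0314,-0.0065,0]],
  ],
)

```text
t: 22.1
position: [0.4655, -0.3243, 0.2138]
tool_rot: [2.064, 2.368, -0.001]
force: [1.3, -0.6, -0.2]
finger_gap: 0.008
```

servo_tool(
  steps=[
    [[-0.031,-0.0314,-0.0065,0],[-0.0086,-0.0429,0,0],[-0.0086,-0.0429,0,0],[-0.0086,-0.0429,0,0],[-0.0086,-0.0429,0,0]],
  ],
)

```text
t: 22.6
position: [0.2727, -0.4157, 0.2201]
tool_rot: [2.063, 2.368, -0.001]
force: [0.0, -0.6, 0.9]
finger_gap: 0.003
```

servo_tool(
  steps=[
    [[-0.0086,-0.0429,0,0],[-0.0086,-0.0429,0,0],[-0.0086,-0.0429,0,0],[-0.0086,-0.03,0,0],[0,-0.02,0,0]],
  ],
)

```text
t: 23.1
position: [0.0989, -0.4746, 0.22]
tool_rot: [-2.068, -2.365, 0.002]
force: [1.2, -0.3, 0.1]
finger_gap: 0.006
```

```bash
python3 latch.py g 2>/dev/null; python3 -c "
from plan import *
print(env.read_state()['position'])"
```

```text
t 23.1 case [-0.5356  0.5424  0.22  ] az 97.65 z [-0.0008 -0.0009 -1.    ] F [ 1.2364 -0.3423  0.0743] gap 0.005958310403938503 q [ 1.6287 -0.0178 -0.3135  1.8411 -0.0046  1.3168  1.4499]
top latch_lever 0.96 [244 188 294 216]
top latch_bail 0.53 [251 188 273 212]
top keeper_seat 0.66 [126 117 260 301]
top lid top z by x [(-0.07, np.float64(0.1291)), (-0.03, np.float64(0.1296)), (0.03, np.float64(0.1296)), (0.07, np.float64(0.1294))] xmin -0.0826
[-0.1436 -0.0004  0.0717] 97
[-0.1318 -0.0003  0.0668] 97
[-0.12   -0.001   0.0641] 96
[-0.111   0.0004  0.0625] 96
[-0.1048 -0.0023  0.0628] 96
[-0.0989 -0.0032  0.0642] 96
[-0.0947 -0.0001  0.0955] 96
[-0.0897  0.0015  0.1061] 96
crop origin [205 125]
side latch_lever 0.66 [317 279 338 310]
side keeper_seat 0.77 [276 244 505 459]
side lid top z by x [(-0.07, np.float64(0.1302)), (-0.03, np.float64(0.1307)), (0.03, np.float64(0.1308)), (0.07, np.float64(0.1305))] xmin -0.0784
[-0.1449 -0.0035  0.0742] 51
[-0.1403 -0.0038  0.0707] 50
[-0.1349 -0.0051  0.0691] 50
[-0.1297 -0.004   0.0677] 50
[-0.1242 -0.004   0.0665] 50
[-0.1186 -0.0036  0.0654] 50
[-0.1133 -0.0051  0.0643] 50
[-0.1055 -0.0071  0.073 ] 50
crop origin [268 218]
[ 0.10458064 -0.47288406  0.21997093]
```

View pics/g.png

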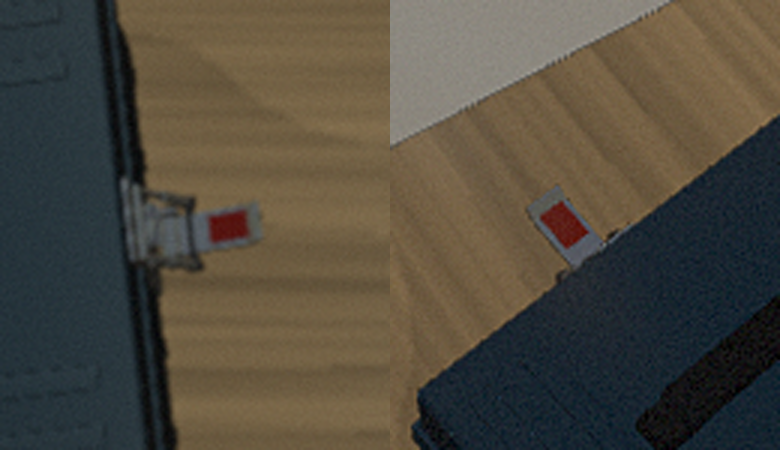

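servo_tool(
  steps=[
    [[0,-0.035,0,0],[0.02,0,0,0],[0.02,0,0,0],[0.02,0,0,0],[0.02,0,0,0]],
  ],
)

```text
t: 24.0
position: [0.0583, -0.3978, 0.2198]
tool_rot: [-2.06, -2.372, 0.0]
force: [0.7, 0.4, 0.2]
finger_gap: 0.004
```

servo_tool(
  steps=[
    [[0.02,0,0,0],[0.02,0,0,0]],
  ],
)

```text
t: 24.2
position: [0.0526, -0.358, 0.2197]
tool_rot: [-2.06, -2.371, -0.001]
force: [-2.0, 5.8, 14.5]
finger_gap: 0.004
```

```bash
python3 -c "
from plan import *
st();print(env.read_state()['position'])"
```

```text
t 24.2 case [-0.4137  0.572   0.2197] az 98.03 z [-0.0005  0.0012 -1.    ] F [-1.9964  5.8123 14.4617] gap 0.004491024340951026 q [ 1.6401 -0.3019 -0.2335  2.0786 -0.0701  1.359   1.5718]
[ 0.0526 -0.358   0.2197]
```

servo_tool(
  steps=[
    [[0,0,0,0]],
  ],
)

```text
t: 24.3
position: [0.0523, -0.3573, 0.2183]
tool_rot: [-2.059, -2.369, -0.004]
force: [-0.6, -0.9, -0.2]
finger_gap: 0.006
```

```bash
python3 -c "
from plan import *
st();print(env.read_state()['position'])"
```

```text
t 24.3 case [-0.4129  0.5722  0.2183] az 98.02 z [-0.0005  0.004  -1.    ] F [-0.576  -0.9113 -0.1539] gap 0.006166420460063405 q [ 1.6388 -0.3006 -0.2322  2.0805 -0.0698  1.3586  1.5717]
[ 0.0523 -0.3573  0.2183]
```

servo_tool(
  steps=[
    [[0.005,0,0,0],[0.005,0,0,0],[0.005,0,0,0],[0,0,0,0]],
  ],
)

```text
t: 24.7
position: [0.0518, -0.3546, 0.2178]
tool_rot: [-2.057, -2.365, -0.01]
force: [0.1, -0.2, 0.0]
finger_gap: 0.007
```

```bash
python3 -c "
from plan import *
st();print(env.read_state()['position'])"
```

```text
t 24.7 case [-0.4101  0.5724  0.2178] az 97.98 z [-0.0016  0.0094 -1.    ] F [ 0.1179 -0.1674  0.0384] gap 0.0074421301525484694 q [ 1.54   -0.3009 -0.1522  2.0852 -0.046   1.3638  1.5437]
[ 0.0518 -0.3546  0.2178]
```

servo_tool(
  steps=[
    [[0.04,0,0,0],[0.04,0,0,0]],
  ],
)

```text
t: 24.9
position: [0.049, -0.3194, 0.1844]
tool_rot: [-2.028, -2.319, -0.126]
force: [-0.3, -0.0, -0.4]
finger_gap: 0.007
```

```bash
python3 -c "
from plan import *
st();print(env.read_state()['position'])"
```

```text
t 24.9 case [-0.3749  0.5702  0.1844] az 97.74 z [ 0.0099  0.0997 -0.995 ] F [-0.3257 -0.0185 -0.3618] gap 0.006560437788642869 q [ 1.1961 -0.3016  0.1447  2.1551  0.0098  1.3799  1.464 ]
[ 0.049  -0.3194  0.1844]
```

servo_tool(
  steps=[
    [[0.04,0,0,0],[0.04,0,0,0]],
  ],
)

```text
t: 25.1
position: [0.0485, -0.2647, 0.1539]
tool_rot: [-1.966, -2.272, -0.262]
force: [-0.1, -1.0, 0.4]
finger_gap: 0.003
```

```bash
python3 -c "
from plan import *
st();print(env.read_state()['position'])"
```

```text
t 25.1 case [-0.3207  0.5631  0.1539] az 98.56 z [ 0.0179  0.2124 -0.977 ] F [-0.0518 -0.9519  0.4   ] gap 0.0032972822235908974 q [ 1.2346 -0.3009  0.1168  2.2321 -0.0314  1.4131  1.495 ]
[ 0.0485 -0.2647  0.1539]
```

servo_tool(
  steps=[
    [[0.04,0,0,0],[0.03,0,0,0],[0,0,0,0]],
  ],
)

```text
t: 25.4
position: [0.0425, -0.2237, 0.1413]
tool_rot: [-1.932, -2.22, -0.354]
force: [0.0, -0.4, -0.4]
finger_gap: 0.005
```

```bash
cat >> plan.py <<'E'
def plan3(wp,v=.045,n=None):
    """world displacement rows in the present tool axes, no turn; wp list of world points, first from state"""
    s=env.read_state();M=R.from_rotvec(s["tool_rot"]).as_matrix();p=np.array(s["position"])
    for t in wp:
        d=np.array(t)-p;k=n or int(max(1,np.ceil(np.linalg.norm(d)/v)));e=M.T@d/k
        print("to",np.round(t,4),"case",tocase(np.array(t)).round(4),k,"rows of",[round(float(x),4) for x in e]);p=np.array(t)
E
python3 -c "
from plan import *
st();print(env.read_state()['position'])
plan3([[.066,-.42,.22],[.068,-.49,.22],[.44,-.36,.22]])"
```

```text
t 25.4 case [-0.2792  0.5634  0.1413] az 98.46 z [ 0.0221  0.2924 -0.956 ] F [ 0.035  -0.4356 -0.4096] gap 0.0047648046248458704 q [ 1.4199 -0.301  -0.0273  2.2776 -0.0816  1.4542  1.5544]
[ 0.0425 -0.2237  0.1413]
to [ 0.066 -0.42   0.22 ] case [-0.4769  0.5674  0.22  ] 5 rows of [-0.0334, 0.0006, -0.0264]
to [ 0.068 -0.49   0.22 ] case [-0.5465  0.5752  0.22  ] 2 rows of [-0.0333, -0.0035, -0.0102]
to [ 0.44 -0.36  0.22] case [-0.4695  0.1887  0.22  ] 9 rows of [0.0079, 0.0428, 0.0051]
```

servo_tool(
  steps=[
    [[-0.0334,0.0006,-0.0264,0],[-0.0334,0.0006,-0.0264,0],[-0.0334,0.0006,-0.0264,0],[-0.0334,0.0006,-0.0264,0],[-0.0334,0.0006,-0.0264,0]],
  ],
)

```text
t: 25.9
position: [0.0677, -0.4237, 0.2216]
tool_rot: [-1.932, -2.225, -0.35]
force: [0.3, -0.6, 0.2]
finger_gap: 0.006
```

servo_tool(
  steps=[
    [[-0.0333,-0.0035,-0.0102,0],[-0.0333,-0.0035,-0.0102,0],[0,0,0,0]],
  ],
)

```text
t: 26.2
position: [0.0698, -0.495, 0.2196]
tool_rot: [-1.932, -2.224, -0.349]
force: [-0.6, 0.1, 0.1]
finger_gap: 0.008
```

```bash
python3 -c "
from plan import *
st();print(env.read_state()['position'])
plan3([[.44,-.36,.22],toworld([-.30,0,.16])])"
```

```text
t 26.2 case [-0.5517  0.574   0.2196] az 98.57 z [ 0.0216  0.2887 -0.9572] F [-0.6108  0.1173  0.1038] gap 0.007744351811983397 q [ 1.4083  0.233   0.0189  1.5983 -0.0671  1.5973  1.5755]
[ 0.0698 -0.495   0.2196]
to [ 0.44 -0.36  0.22] case [-0.4695  0.1887  0.22  ] 9 rows of [0.0084, 0.0427, 0.0052]
to [ 0.6033 -0.1659  0.16  ] case [-0.3   0.    0.16] 6 rows of [0.024, 0.0305, 0.0195]
```

servo_tool(
  steps=[
    [[0.0084,0.0427,0.0052,0],[0.0084,0.0427,0.0052,0],[0.0084,0.0427,0.0052,0],[0.0084,0.0427,0.0052,0],[0.0084,0.0427,0.0052,0]],
  ],
)

```text
t: 26.7
position: [0.2772, -0.4147, 0.2219]
tool_rot: [-1.932, -2.225, -0.351]
force: [-0.0, -1.7, 0.3]
finger_gap: 0.006
```

servo_tool(
  steps=[
    [[0.0084,0.0427,0.0052,0],[0.0084,0.0427,0.0052,0],[0.0084,0.0427,0.0052,0],[0.0084,0.0427,0.0052,0],[0.024,0.0305,0.01,0]],
  ],
)

```text
t: 27.2
position: [0.4696, -0.3254, 0.2211]
tool_rot: [-1.932, -2.225, -0.353]
force: [0.2, -1.1, -0.1]
finger_gap: 0.007
```

servo_tool(
  steps=[
    [[0.024,0.0305,0.01,0],[0.024,0.0305,0.01,0],[0.024,0.03,0.01,0],[0.01,0.015,0.01,0],[0,0,0,0]],
  ],
)

```text
t: 27.7
position: [0.5629, -0.2173, 0.2129]
tool_rot: [-1.922, -2.23, -0.354]
force: [0.1, -0.1, 0.6]
finger_gap: 0.004
```

```bash
cat > press.py <<'E'
from plan import *
pin=np.array([-.101,.058])
def tcp(th,M):
    xt=np.array([M[:,0]@EX,M[2,0]]);zt=np.array([M[:,2]@EX,M[2,2]])
    d=np.array([-np.sin(th),-np.cos(th)]);n=np.array([-np.cos(th),np.sin(th)])
    tc=np.arctan2(xt[0],-xt[1]*-1) # n.xt=0
    if th>tc: s=.038;q=pin+s*d+.002*n+.0095*xt
    else: s=np.interp(th,[.2,.6,.9,1.0,tc],[.040,.036,.028,.020,.019]);q=pin+s*d+.002*n-.0095*xt
    return np.array([q[0],-.0015,q[1]])
if __name__=="__main__":
    st();s=env.read_state();M=R.from_rotvec(s["tool_rot"]).as_matrix()
    p=tocase(np.array(s["position"]))
    w=[[-.20,-.0015,.14],tcp(1.95,M)+[-.003,0,.012]]
    plan3([toworld(x) for x in w])
    p=w[-1];
    for th in [1.95,1.87,1.75,1.65,1.55,1.45,1.35,1.25,1.15,1.05,.97,.9,.83,.76,.69,.62,.55,.48,.41,.34,.27,.2,.13,.08]:
        q=tcp(th,M);e=M.T@(toworld(q)-toworld(p));print(th,q.round(4),[round(float(v),4) for v in e]);p=q
E
python3 press.py
```

```text
t 27.7 case [-0.3453  0.0471  0.2129] az 99.05 z [ 0.0215  0.2924 -0.9561] F [ 0.0969 -0.0687  0.5819] gap 0.00369130086861778 q [ 0.7615  0.3397 -0.3461  1.4953 -0.1668  1.4323  0.6079]
to [ 0.5908 -0.0666  0.14  ] case [-0.2    -0.0015  0.14  ] 4 rows of [0.0294, 0.0109, 0.0286]
to [0.581  0.0032 0.0886] case [-0.1295 -0.0015  0.0886] 2 rows of [0.0264, -0.0017, 0.0347]
1.95 [-0.1265 -0.0015  0.0766] [-0.0006, -0.0008, 0.0123]
1.87 [-0.1276 -0.0015  0.0738] [-0.0019, -0.0002, 0.0024]
1.75 [-0.1289 -0.0015  0.0695] [-0.0025, -0.0003, 0.0038]
1.65 [-0.1296 -0.0015  0.0657] [-0.0017, -0.0002, 0.0034]
1.55 [-0.1299 -0.0015  0.0619] [-0.0014, -0.0002, 0.0035]
1.45 [-0.1299 -0.0015  0.0581] [-0.001, -0.0002, 0.0037]
1.35 [-0.1294 -0.0015  0.0543] [-0.0007, -0.0002, 0.0037]
1.25 [-0.1289 -0.0015  0.0512] [-0.0004, -0.0002, 0.0032]
1.15 [-0.1287 -0.0015  0.0492] [-0.0004, -0.0001, 0.002]
1.05 [-0.1283 -0.0015  0.0472] [-0.0002, -0.0001, 0.002]
0.97 [-0.1297 -0.0015  0.0443] [-0.0022, -0.0002, 0.0024]
0.9 [-0.1333 -0.0015  0.0394] [-0.0048, -0.0003, 0.0036]
0.83 [-0.1335 -0.0015  0.0366] [-0.001, -0.0002, 0.0027]
0.76 [-0.1334 -0.0015  0.0337] [-0.0008, -0.0002, 0.0028]
0.69 [-0.133  -0.0015  0.0306] [-0.0005, -0.0002, 0.003]
0.62 [-0.1323 -0.0015  0.0276] [-0.0002, -0.0002, 0.0031]
0.55 [-0.1309 -0.0015  0.0252] [0.0007, -0.0002, 0.0027]
0.48 [-0.1291 -0.0015  0.0232] [0.0012, -0.0001, 0.0024]
0.41 [-0.127  -0.0015  0.0213] [0.0014, -0.0001, 0.0024]
0.34 [-0.1249 -0.0015  0.0196] [0.0016, -0.0001, 0.0023]
0.27 [-0.1225 -0.0015  0.0179] [0.0018, -0.0001, 0.0022]
0.2 [-0.12   -0.0015  0.0165] [0.002, -0.0001, 0.0021]
0.13 [-0.1173 -0.0015  0.0159] [0.0025, -0.0, 0.0014]
0.08 [-0.1153 -0.0015  0.0156] [0.0018, -0.0, 0.0009]
```

servo_tool(
  steps=[
    [[0.0294,0.0109,0.0286,0],[0.0294,0.0109,0.0286,0],[0.0294,0.0109,0.0286,0],[0.0294,0.0109,0.0286,0],[0,0,0,0]],
  ],
)

```text
t: 28.2
position: [0.5881, -0.0649, 0.1382]
tool_rot: [-1.918, -2.227, -0.352]
force: [-0.1, 0.1, -0.1]
finger_gap: 0.003
```

servo_tool(
  steps=[
    [[0,0,0,0],[0,0,0,0]],
  ],
)

```text
t: 28.4
position: [0.5899, -0.0741, 0.1404]
tool_rot: [-1.934, -2.223, -0.352]
force: [-0.3, -0.8, -0.4]
finger_gap: 0.007
```

```bash
python3 press.py|head -3
```

```text
t 28.4 case [-0.2073  0.0005  0.1404] az 98.5 z [ 0.0242  0.2891 -0.957 ] F [-0.2716 -0.8363 -0.3619] gap 0.006636092673473855 q [ 0.6062  0.3284 -0.4197  1.6681 -0.1713  1.2127  0.4064]
to [ 0.5908 -0.0666  0.14  ] case [-0.2    -0.0015  0.14  ] 1 rows of [0.0068, 0.0019, 0.0025]
to [0.581  0.0032 0.0886] case [-0.1294 -0.0015  0.0886] 2 rows of [0.0266, -0.002, 0.0346]
```

servo_tool(
  steps=[
    [[0.018,0,0.02,0],[0.018,0,0.02,0],[0.014,-0.001,0.016,0],[0.007,-0.001,0.01,0],[0.003,0,0.005,0]],
  ],
)

```text
t: 28.9
position: [0.5806, 0.005, 0.0887]
tool_rot: [-1.931, -2.224, -0.353]
force: [0.3, -0.2, 0.2]
finger_gap: 0.003
```

servo_tool(
  steps=[
    [[0,0,0,0],[0,0,0,0]],
  ],
)

```text
t: 29.1
position: [0.5815, 0.0041, 0.0895]
tool_rot: [-1.933, -2.224, -0.354]
force: [0.4, 0.0, 0.2]
finger_gap: 0.008
```

```bash
python3 -c "
from press import *
st();s=env.read_state();M=R.from_rotvec(s['tool_rot']).as_matrix()
plan3([toworld(tcp(1.87,M)),toworld(tcp(1.55,M))],v=.0045)"
```

```text
t 29.1 case [-0.1286 -0.0021  0.0895] az 98.57 z [ 0.0243  0.2903 -0.9566] F [0.409  0.0332 0.1923] gap 0.007891190219896559 q [ 0.5237  0.3321 -0.4596  1.7813 -0.172   1.0676  0.3094]
to [0.5807 0.005  0.0738] case [-0.1276 -0.0015  0.0738] 4 rows of [-0.0009, -0.0004, 0.0038]
to [0.5811 0.0027 0.0619] case [-0.1299 -0.0015  0.0619] 3 rows of [-0.0019, -0.0002, 0.0036]
```

servo_tool(
  steps=[
    [[-0.001,0,0.005,0],[-0.001,0,0.005,0],[-0.001,0,0.005,0],[-0.0025,0,0.0038,0],[-0.0017,0,0.0034,0]],
  ],
)

```text
t: 29.6
position: [0.5821, 0.0055, 0.0652]
tool_rot: [-1.929, -2.224, -0.353]
force: [0.1, 1.0, 0.5]
finger_gap: 0.003
```

servo_tool(
  steps=[
    [[-0.0014,0,0.0035,0],[-0.001,0,0.0037,0],[-0.0007,0,0.0037,0],[-0.0004,0,0.0032,0],[-0.0004,0,0.002,0]],
  ],
)

```text
t: 30.1
position: [0.5831, 0.0067, 0.049]
tool_rot: [-1.929, -2.224, -0.353]
force: [0.1, -0.3, 2.1]
finger_gap: 0.004
```

servo_tool(
  steps=[
    [[0,0,0,0]],
  ],
)

```text
t: 30.2
position: [0.5832, 0.0066, 0.049]
tool_rot: [-1.929, -2.224, -0.354]
force: [-0.6, -1.3, -0.4]
finger_gap: 0.007
```

```bash
python3 - <<'E'
from press import *
s=env.read_state();M=R.from_rotvec(s['tool_rot']).as_matrix()
print(tcp(1.15,M),tcp(.97,M))
E
python3 latch.py k 2>/dev/null|grep -v "^ 0"
```

```text
[-0.12869063 -0.0015      0.04916368] [-0.12971275 -0.0015      0.04427732]
t 30.2 case [-0.1264 -0.0041  0.049 ] az 98.68 z [ 0.0226  0.2913 -0.9564] F [-0.6195 -1.3153 -0.3672] gap 0.007123444230495909 q [ 0.5116  0.3854 -0.4545  1.8066 -0.1561  0.9938  0.3138]
top latch_lever 0.64 [248 189 270 214]
top keeper_seat 0.95 [127 118 261 301]
top lid top z by x [(-0.07, np.float64(0.1292)), (-0.03, np.float64(0.1297)), (0.03, np.float64(0.1297)), (0.07, np.float64(0.1293))] xmin -0.0826
[-0.1079 -0.0127  0.0575] 47
[-0.1037 -0.0012  0.0618] 47
[-0.1011 -0.0035  0.0643] 47
[-0.098  -0.0021  0.0644] 47
[-0.0959 -0.0022  0.093 ] 47
[-0.0942  0.0001  0.0905] 47
[-0.0908  0.0003  0.0974] 47
[-0.0884  0.0007  0.0994] 47
crop origin [205 125]
side latch_lever 0.38 [317 299 333 310]
side latch_bail 0.46 [276 244 506 460]
side keeper_seat 0.72 [278 245 506 458]
side lid top z by x [(-0.07, np.float64(0.1302)), (-0.03, np.float64(0.1308)), (0.03, np.float64(0.1308)), (0.07, np.float64(0.1306))] xmin -0.0782
[-0.1393 -0.0133  0.0628] 59
[-0.1314 -0.0129  0.071 ] 58
[-0.128  -0.004   0.0905] 58
[-0.1261 -0.0051  0.0851] 58
[-0.1242 -0.0066  0.077 ] 58
[-0.1218 -0.0052  0.0678] 58
[-0.1188 -0.005   0.0602] 58
[-0.1149 -0.0038  0.0547] 58
crop origin [268 218]
```

View pics/k.png

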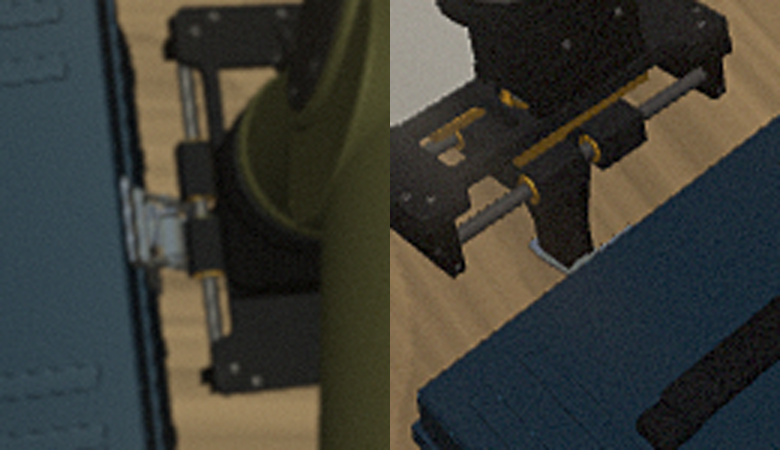

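servo_tool(
  steps=[
    [[-0.002,-0.001,0.002,0],[-0.0022,-0.001,0.0024,0],[-0.0048,0,0.0036,0],[-0.001,0,0.0027,0],[-0.0008,0,0.0028,0]],
  ],
)

```text
t: 31.1
position: [0.5834, -0.0005, 0.033]
tool_rot: [-1.93, -2.224, -0.354]
force: [0.4, -0.9, 4.9]
finger_gap: 0.005
```

servo_tool(
  steps=[
    [[-0.0005,0,0.003,0],[-0.0002,0,0.003,0],[0,0,0,0]],
  ],
)

```text
t: 31.4
position: [0.5835, 0.0009, 0.0267]
tool_rot: [-1.93, -2.224, -0.353]
force: [1.6, -2.0, 1.2]
finger_gap: 0.005
```

```bash
python3 press.py|grep -E "^t|^0.6|^0.5"
```

```text
t 31.4 case [-0.1321 -0.0036  0.0267] az 98.66 z [ 0.0229  0.291  -0.9565] F [ 1.6    -2.0151  1.2337] gap 0.004775950550347638 q [ 0.5134  0.4164 -0.4473  1.8174 -0.1474  0.9562  0.3267]
to [ 0.5908 -0.0666  0.14  ] case [-0.2    -0.0015  0.14  ] 3 rows of [-0.0109, 0.0019, -0.0426]
to [0.581  0.0032 0.0886] case [-0.1295 -0.0015  0.0886] 2 rows of [0.0265, -0.0019, 0.0346]
0.69 [-0.133  -0.0015  0.0307] [-0.0005, -0.0002, 0.003]
0.62 [-0.1323 -0.0015  0.0276] [-0.0002, -0.0002, 0.0031]
0.55 [-0.1309 -0.0015  0.0252] [0.0007, -0.0002, 0.0027]
```

On track; on to 0.2 rad.

servo_tool(
  steps=[
    [[0.0009,0,0.0024,0],[0.0015,0,0.0024,0],[0.0018,0,0.0024,0],[0.002,0,0.0022,0],[0.002,0,0.0021,0]],
  ],
)

```text
t: 31.9
position: [0.582, 0.0125, 0.018]
tool_rot: [-1.929, -2.224, -0.353]
force: [0.2, -0.4, 1.0]
finger_gap: 0.006
```

servo_tool(
  steps=[
    [[0.0022,0,0.002,0],[0.0025,0,0.0012,0],[0.002,0,0.0005,0],[0,0,0,0]],
  ],
)

```text
t: 32.3
position: [0.5811, 0.0204, 0.0167]
tool_rot: [-1.928, -2.224, -0.353]
force: [-0.6, 0.3, 0.1]
finger_gap: 0.006
```

```bash
python3 press.py|grep -E "^t|^0.2|^0.1|0.08"; python3 latch.py l 2>/dev/null|grep -v "^ 0"
```

```text
t 32.3 case [-0.1124 -0.004   0.0167] az 98.72 z [ 0.0218  0.2917 -0.9562] F [-0.5775  0.318   0.1346] gap 0.006147245853369221 q [ 0.4882  0.4226 -0.4542  1.8355 -0.1453  0.9257  0.2996]
to [ 0.5908 -0.0666  0.14  ] case [-0.2    -0.0015  0.14  ] 4 rows of [-0.0122, 0.0015, -0.0358]
to [0.581  0.0032 0.0886] case [-0.1295 -0.0015  0.0886] 2 rows of [0.0265, -0.0018, 0.0346]
1.95 [-0.1265 -0.0015  0.0766] [-0.0006, -0.0008, 0.0123]
0.76 [-0.1334 -0.0015  0.0337] [-0.0008, -0.0002, 0.0028]
0.27 [-0.1225 -0.0015  0.0179] [0.0018, -0.0001, 0.0022]
0.2 [-0.12   -0.0015  0.0165] [0.002, -0.0001, 0.0021]
0.13 [-0.1173 -0.0015  0.0159] [0.0025, -0.0001, 0.0014]
0.08 [-0.1153 -0.0015  0.0156] [0.0018, -0.0, 0.0009]
t 32.3 case [-0.1124 -0.004   0.0167] az 98.72 z [ 0.0218  0.2917 -0.9562] F [-0.5775  0.318   0.1346] gap 0.006147245853369221 q [ 0.4882  0.4226 -0.4542  1.8355 -0.1453  0.9257  0.2996]
top latch_lever 0.73 [127 118 261 300]
top latch_bail 0.24 [127 115 266 301]
top keeper_seat 0.81 [125 118 259 300]
top lid top z by x [(-0.07, np.float64(0.1292)), (-0.03, np.float64(0.1296)), (0.03, np.float64(0.1297)), (0.07, np.float64(0.1293))] xmin -0.0826
[-0.1161 -0.0056  0.113 ] 76
[-0.1127 -0.002   0.1136] 76
[-0.11   -0.0007  0.114 ] 76
[-0.107  -0.0004  0.1149] 76
[-0.1037 -0.0026  0.1137] 76
[-0.0986 -0.0034  0.0971] 76
[-0.0938  0.0005  0.0929] 76
[-0.0894 -0.0003  0.098 ] 76
crop origin [205 125]
side keeper_seat 0.86 [275 244 506 460]
side lid top z by x [(-0.07, np.float64(0.1302)), (-0.03, np.float64(0.1308)), (0.03, np.float64(0.1307)), (0.07, np.float64(0.1305))] xmin -0.0783
[-0.1611 -0.0215  0.1186] 143
[-0.1487 -0.0209  0.1099] 143
[-0.1192 -0.0078  0.1166] 143
[-0.1172  0.0004  0.1146] 143
[-0.1131 -0.0023  0.1136] 143
[-0.1062  0.0028  0.1163] 142
[-0.1023 -0.0047  0.1121] 142
[-0.0996 -0.0005  0.1037] 142
crop origin [268 218]
```

servo_tool(
  steps=[
    [[-0.0096,0,-0.0029,0],[-0.0191,0,-0.0058,0],[-0.0287,0,-0.0087,0],[-0.02,0,-0.035,0],[-0.02,0,-0.04,0]],
  ],
)

```text
t: 33.2
position: [0.5922, -0.1028, 0.0767]
tool_rot: [-1.93, -2.22, -0.351]
force: [0.1, 0.3, 0.8]
finger_gap: 0.001
```

servo_tool(
  steps=[
    [[-0.035,0,-0.025,0],[-0.04,0,-0.02,0],[-0.04,0,-0.01,0],[-0.04,0,-0.01,0],[0,0,0,0]],
  ],
)

```text
t: 33.7
position: [0.6121, -0.2774, 0.0937]
tool_rot: [-1.946, -2.216, -0.347]
force: [0.2, -0.9, 0.0]
finger_gap: 0.007
```

```bash
python3 latch.py m 2>/dev/null|grep -v "^ 0"; python3 - <<'E'
from plan import *
c=env.capture('top');W=pts(c).reshape(-1,3)
for n,p in(("pink",(.447,-.207)),("vase",(.4885,-.369))):
    m=(np.hypot(W[:,0]-p[0],W[:,1]-p[1])<.05)&(W[:,2]>.07);P=W[m];print(n,len(P),np.median(P,0) if len(P) else "")
E
```

```text
t 33.7 case [-0.4116  0.0068  0.0937] az 97.95 z [ 0.0245  0.285  -0.9582] F [ 0.2251 -0.8675  0.0229] gap 0.0070553003639523635 q [ 0.7555  0.5684 -0.323   1.422  -0.1006  1.2871  0.6341]
top latch_lever 0.7 [249 189 268 218]
top latch_bail 0.51 [126 116 272 301]
top lid top z by x [(-0.07, np.float64(0.1292)), (-0.03, np.float64(0.1296)), (0.03, np.float64(0.1297)), (0.07, np.float64(0.1294))] xmin -0.0826
[-0.1035 -0.0003  0.0605] 43
[-0.1009  0.0053  0.0613] 43
[-0.0983 -0.0002  0.063 ] 43
[-0.0965 -0.0008  0.069 ] 42
[-0.0951  0.0005  0.0741] 42
[-0.0935  0.0031  0.0911] 42
[-0.091  -0.0017  0.0974] 42
[-0.0884  0.0015  0.0983] 42
crop origin [205 125]
side keeper_seat 0.78 [274 246 505 462]
side lid top z by x [(-0.07, np.float64(0.1302)), (-0.03, np.float64(0.1307)), (0.03, np.float64(0.1308)), (0.07, np.float64(0.1305))] xmin -0.0783
[-0.0942 -0.0051  0.1016] 3
[-0.0932 -0.0011  0.1028] 2
[-0.093  -0.0062  0.103 ] 2
[-0.0928 -0.0064  0.1035] 2
[-0.0926 -0.0017  0.1028] 2
[-0.0925 -0.0076  0.1024] 2
[-0.0924 -0.0078  0.1027] 2
[-0.0919  0.0064  0.1048] 2
crop origin [268 218]
pink 1135 [ 0.44544682 -0.20689224  0.07941288]
vase 533 [ 0.48684568 -0.3656372   0.09394316]
```

View pics/m.png

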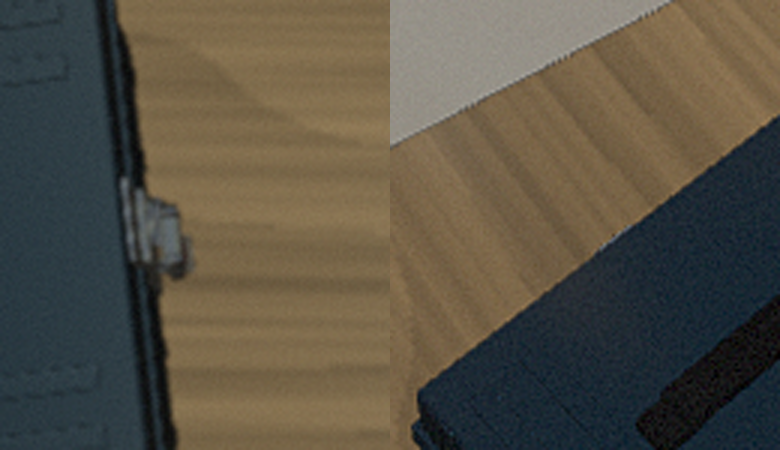

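```bash
python3 - <<'E'
from plan import *
np.set_printoptions(precision=4,suppress=True)
c=env.capture('top');F=tocase(pts(c)).reshape(-1,3)
P=F[(F[:,0]<-.1015)&(F[:,0]>-.15)&(abs(F[:,1])<.025)&(F[:,2]>.006)];print(len(P));P=P[np.argsort(P[:,0])]
for k in np.array_split(P,8):print(np.median(k,0),k[:,1].min(),k[:,1].max())
for x in(-.08,-.06,0,.06):
    q=F[(abs(F[:,0]-x)<.006)&(abs(F[:,1])>.04)&(abs(F[:,1])<.12)&(F[:,2]>.11)];print(x,q[:,2].mean())
E
```

```text
87
[-0.105  -0.0028  0.051 ] -0.013110392296369814 0.013558799735492837
[-0.1044 -0.0016  0.0557] -0.015452123741850635 0.00844935859558722
[-0.1039  0.0015  0.0574] -0.013287412169129695 0.013690978396297387
[-0.1033 -0.001   0.059 ] -0.012844776345105993 0.01381903405398244
[-0.1029  0.0004  0.0589] -0.019980011490997006 0.014578648184463626
[-0.1024 -0.0002  0.0489] -0.012990537508524663 0.01627989745379164
[-0.102  -0.0025  0.0479] -0.010020663595618559 0.0177542784620535
[-0.1017  0.004   0.0339] -0.00468674064667358 0.019149208399219155
-0.08 0.12675854154706634
-0.06 0.12941291378524894
0 0.13397524902324653
0.06 0.1296564237984599
```

```bash
python3 -c "
from plan import *
print(env.sign_off())"
```

```text
the job is handed in; nothing more can be done
None
```

The ivory candle is packed, the lid is shut, the latch is closed, and the job is handed in at about 34 s. No verdict was reported.

**What I did**
- I first pushed the lid open a little further, to about 1.35 rad, so the gripper body could clear it.
- I then set the candle gently in the empty pocket, let go, and pressed the lid down from its top face.
- The bail went up past upright, and its bar came to rest against the keeper.
- The moves can only turn the tool about its own axis, so I got the outward lean for the lever by driving the arm to its inner reach limit. That gave about 0.29 rad, and it held for the rest of the job.
- With that lean I pressed the lever home.

**Last checks**
- **Candle:** after I let go, it stood within about 1 mm of the pocket centre, with its top at the expected height. I could not see it again once the lid was shut.
- **Lid:** its top face is flat at about 130 mm.
- **Bail:** its bar is close to the keeper seat, at about 98 mm height.
- **Lever:** the fingertip reached the lever's fully-home position with almost no force. In the last top view nothing sticks out beyond the pin.
- **Other pieces:** the pink candle is where it started. The vase reads 3 mm off its first position, which is about the measuring error, and I never touched it. I measured the packed candle just before closing the lid, and it was still in place.

**Doubts**
- **Joint 2 limit:** joint 2 read about -0.301 to -0.302 while resting on its -0.30 limit during the tilt. The wrist force also spiked briefly to about 15 N when it first reached that limit.
- **Lever tip:** the side view could not see the closed lever, so its angle rests on the top view and the fingertip position.

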